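Mark heel lifts in a clamshell press and fan them out in a tray

ROBOT

A 6-joint arm with a two-finger parallel gripper is mounted at the origin on the work surface. World frame = base frame: x ahead of the robot, y to its left, z up, the work surface at z = 0. Lengths are in mm, angles in rad, forces in N, time in s.
With the tool pointing down it reaches from about 350 to 800 mm from the base axis. Payload 7.3 kg.
Tool frame: the origin (TCP) lies midway between the tips of the shut fingers; the grasp point (between the pads) lies 19 mm behind it; z points along the fingers, y is the line along which they close (so a half turn about z gives the same grasp; the last joint's range is limited). The gripper opens to 85 mm and grips with 20 to 120 N. Pads are 22 mm wide; open, the fingers measure 114 mm over their backs; the gripper's body (76 mm by 85 mm) begins 54 mm behind the grasp point. The pads swing forward as they close: fully open they stand 13 mm farther back than shut.
Start: joints at [-1.394, 0.342, 1.524, -0, 1.275, -0.146], TCP at [166.565, -497.898, 206.922] pointing down, gripper open.
Joint ranges: [-2.53, 2.53], [-0.77, 2.02], [0.04, 2.7], [-1, 4.14], [0.28, 2.66], [-3.11, 3.11]. Speed limits (rad/s): [2.57, 2.57, 3.14, 3.14, 3.14, 3.14].

INTERFACE

Orientations are given as a unit quaternion [x, y, z, w].
In Python, from workcell import manip gives the robot as it stands.
- The arm moves only by the tool carry_out, never from a script. Its argument "plan" is a list of rows, each an object with "dp": the shift along the tool's x, y, z in m, a list of three; "spin": the turn about the tool's z in units of 6 degrees (1.0 is 6 degrees). In form: [{"dp": [x, y, z], "spin": spin}, ...]. A call has 1 to 20 rows; each row is the pose to reach, as a shift and turn from the pose commanded when the call began, along the tool's axes at that moment; what a row does not reach only later rows make up. A row lasts 1/10 s, in which the tool goes at most 50 mm and 8.59 degrees, less where a joint would pass 70% of its speed; a pose out of reach is approached as far as the arm can. A call with a gripper value outside its range is refused whole. "grip" is the gripper's target within -1 to 1 (fully open at 1, half-way at 0, shut at -1), set as the call begins (left out, the last holds). The fingers move at their own pace and stop on an object; "grip_force" is the grip in N (left out, the last holds). Time passes only in rows, so rows that repeat a pose let the fingers close. It gives the time, the measured TCP pose, the force, the opening and the grip force at its end, in the units of the state.
- manip.read_state(): the state, without advancing time (a new reading comes with each control period).
- manip.snapshot(name): name is "scene" or "top" or "wrist"; returns (picture, depth): 420x560x3 uint8, red, green, blue; 420x560 float32, mm along the optical axis (not along the pixel's ray), 0 where there is no reading.
- manip.camera_info(name): a dict with "K" (3x3 intrinsics, pixels), "R" (3x3) and "t" (3): a world point X has camera coordinates R X + t. Camera axes: x right, y down, z forward; pixel columns grow to the right and rows downward; lengths in mm; the calibration is good to about 2 mm. A picture is of the moment at which its call begins: read the wrist's pose just before it. camera_info takes no time and is no camera call; for the wrist camera it gives the pose at the moment of the call.
- manip.finish_job(): hands the job in; it is judged then, once.
The state is a dict: "time": time; "q": joint angles; "qd": joint speeds; "joint_torque": joint torques, N m; "position": TCP position; "orientation": TCP orientation; "force": force on the tool from outside, world axes, zero at the start; "torque": the same for the moment, N m; "grip_width": finger opening in mm; "grasp_force": force on a finger pad.
Only numpy, scipy, OpenCV 4.12 (cv2) and the standard library are available. Lean on these libraries where they do the work, as an engineer would, in place of code of your own. Each camera call takes 0.05 s, during which the arm holds its last target. There are 200 camera calls.

TASK

Mark every heel lift on the bench in the clamshell press, the largest first, then the next smaller: with the press wide open, push the lift square and flush into the fence corner on the bed (straight edge against the back fence, side against the left fence), swing the platen fully shut on it for about a second, and open it again. Lay the marked lifts in the tray as an overlapping fan, largest first, straight edges towards the tray's far end: the first flat and close against the far end wall, each next one in line with it like a roof tile, its straight edge resting on the rounded end of the one before, its own rounded end down on the tray floor, so that about half or more of each lift stays in sight. Leave the press wide open and the other things on the bench where they are.

Things in the scene. Friction and masses are not known exactly. Their poses are not given: they have to be found in the camera images.
- large: Large heel lift: loose D-shaped piece of pale tan leather board, 76 x 66 x 10 mm, about 45 g. One end straight (the breast edge), sides straight and parallel for 43 mm from it, other end a half round of radius 33 mm. Origin: centre of outline, mid-thickness; breast edge at x = +38, tip of round end at x = -38, sides at y = +-33 mm. Starts flat on the bench between press and tray, breast edge roughly away from the robot.
- medium: Medium heel lift: loose D-shaped piece of oxblood-red leather board, 68 x 58 x 10 mm, about 35 g. One end straight (the breast edge), sides straight and parallel for 39 mm from it, other end a half round of radius 29 mm. Origin: centre of outline, mid-thickness; breast edge at x = +34, tip of round end at x = -34, sides at y = +-29 mm. Starts flat on the bench between press and tray, breast edge roughly away from the robot.
- small: Small heel lift: loose D-shaped piece of very dark brown leather board, 60 x 50 x 10 mm, about 27 g. One end straight (the breast edge), sides straight and parallel for 35 mm from it, other end a half round of radius 25 mm. Origin: centre of outline, mid-thickness; breast edge at x = +30, tip of round end at x = -30, sides at y = +-25 mm. Starts flat on the bench between press and tray, breast edge roughly away from the robot.
- press: Fixed teal clamshell press. Origin: on the bench under it; x to its back (hinge side), y to its left. Flat aluminium bed 50 mm above the bench, x -80 to +115, y -120 to +120 mm. Two brass fences on it, 3 mm high, 12 mm wide: back fence (front face x = +45, y -125 to +45), left fence (inner face y = +33, x -45 to +45). Lifts stand 7 mm proud of them and can be gripped by the sides there.
- corner (a point): Inside corner where the two fences meet, on the bed surface (press x = +45, y = +33, z = 50 mm). Axes as the press: a flush lift lies on the -x, -y side of it, its breast edge at x = 0 and its left side at y = 0.
- platen (a joint): Angle of the press's hinged upper platen, rad: 0 = shut (its steel face level, 10 mm above the bed, just touching a lift); grows as the handle swings up and back; 1.65 = stop, a little past upright. The stiff hinge stays at any angle; turning it takes about 2 to 8 N at the handle. Starts between 0.9 and 1.6.
- handle (a point): Middle of the platen's handle, a black round bar 14 mm thick, 124 mm long, parallel to the hinge, on a rod at each end. It lies 190 mm from the hinge axis along the platen (towards press -x when shut) and 22 mm above it when shut. 43 mm free between bar and the platen's front edge; the platen is 38 mm thick. Axes turn with the platen; y along the bar.
- hinge (a point): Middle of the platen's hinge axis (press x = +90, y = 0, z = 62 mm); the axis runs along press y.
- tray: Fixed low steel tray, inside 210 mm long (x) and 160 mm wide (y), floor 4 mm above the bench, walls 5 mm thick: the two end walls rise 10 mm above the floor, the side lips only 3 mm. Origin: under its centre, on the bench; x points to its far end, away from the robot.
- stop (a point): Middle of the inner face of the tray's far end wall, at floor level (tray x = +105, z = 4 mm). Axes as the tray: the fan lies along -x from here.
- cement: Bystander: loose cement can with a yellow label, 76 mm across, 105 mm high. Origin: centre of its underside.
- tacks: Bystander: loose small steel cup for tacks, 68 mm across, 35 mm high. Origin: centre of its underside.
- hammer: Bystander: loose hammer, 260 mm long, lying between the robot and the tray. Origin: on the bench under its middle.
- brush: Bystander: loose brush, 190 mm long, lying to the left, between robot and press. Origin: on the bench under its middle.
- awl: Bystander: loose awl, 150 mm long, lying to the right of the tray. Origin: on the bench under its middle.
- wax: Bystander: loose yellow wax puck, 52 mm across, 28 mm high. Origin: centre of its underside.
There are look-alikes about, which are no part of the job. What is shaped like the medium but orange is not meant. Several things have the shape of the small; the one meant has the colours described above.

How it is judged (in metres and radians):
On the way, in this order (a step that is already met when the one before it is completed fails the run):
1. the large lift lies square and flush in the fence corner with the platen shut on it (x of large in the frame of corner between -0.041 and -0.035 m and y of large in the frame of corner between -0.036 and -0.03 m and z of large in the frame of corner between 0.002 and 0.009 m and angle between the x axis of large and the x axis of corner, either way round below 0.035 rad and angle between the z axis of large and the z axis of corner, either way round below 0.05 rad and x of corner in the frame of large above 0 m and z of handle in the frame of large between -0.04 and 0.04 m), for 0.5 s.
2. the medium lift lies square and flush in the fence corner with the platen shut on it (x of medium in the frame of corner between -0.037 and -0.031 m and y of medium in the frame of corner between -0.032 and -0.026 m and z of medium in the frame of corner between 0.002 and 0.009 m and angle between the x axis of medium and the x axis of corner, either way round below 0.035 rad and angle between the z axis of medium and the z axis of corner, either way round below 0.05 rad and x of corner in the frame of medium above 0 m and z of handle in the frame of medium between -0.04 and 0.04 m), for 0.5 s.
3. the small lift lies square and flush in the fence corner with the platen shut on it (x of small in the frame of corner between -0.033 and -0.027 m and y of small in the frame of corner between -0.028 and -0.022 m and z of small in the frame of corner between 0.002 and 0.009 m and angle between the x axis of small and the x axis of corner, either way round below 0.035 rad and angle between the z axis of small and the z axis of corner, either way round below 0.05 rad and x of corner in the frame of small above 0 m and z of handle in the frame of small between -0.04 and 0.04 m), for 0.5 s.
At the end, for the whole second after the job is handed in: In the tray, square within 0.2 rad, at rest: the largest flat, breast edge within 15 mm of the far wall; each next smaller one leaning on the one before (tilt 0.08 to 0.45 rad, centres 34 to 63 mm apart, 13 mm sideways, under 19 mm above the floor). Platen open beyond 1.3 rad (x of large in the frame of stop above -0.053 m and angle between the z axis of large and the z axis of stop, either way round below 0.06 rad and z of large in the frame of stop between 0.002 and 0.009 m and ((x of medium in the frame of large between -0.063 and -0.034 m and y of medium in the frame of large between -0.013 and 0.013 m and angle between the z axis of medium and the z axis of large, either way round between 0.08 and 0.45 rad) or (x of medium in the frame of stop above -0.049 m and angle between the z axis of medium and the z axis of stop, either way round below 0.06 rad and z of medium in the frame of stop below 0.009 m)) and ((x of small in the frame of medium between -0.063 and -0.034 m and y of small in the frame of medium between -0.013 and 0.013 m) or (x of small in the frame of large between -0.063 and -0.034 m and y of small in the frame of large between -0.013 and 0.013 m)) and angle between the z axis of small and the z axis of stop, either way round between 0.08 and 0.45 rad and x of stop in the frame of large above 0 m and angle between the y axis of each of large, medium, small and the y axis of stop, either way round below 0.2 rad and z of each of large, medium, small in the frame of stop below 0.019 m and y of large in the frame of stop between -0.04 and 0.04 m and linear speed of each of large, medium, small below 0.02 m/s and x of stop in the frame of medium above 0 m and z of each of medium, small in the frame of stop above 0.002 m and y of medium in the frame of stop between -0.04 and 0.04 m and x of stop in the frame of small above 0 m and y of small in the frame of stop between -0.04 and 0.04 m and value of joint platen above 1.3 rad); the robot touches nothing.
It fails at once if another thing on the bench is shifted by more than 40 mm (distance of any of cement, tacks, hammer, brush, awl, wax from where it was at the start of the episode above 0.04 m).
Of large, medium, small only 2 to 3 are there at a start; the rules pass over those that are not, and their reading is None.
At some moment in a run one of large, medium, small may be knocked a few centimetres aside while the robot is not near it.
Once in a run the grip may slacken for a moment while it holds something.
It also fails if it takes over 210 s, if anything falls off the work surface, if the arm or the gripper's body presses on something with over 40 N, if the wrist force passes 120 N, or if a joint passes its speed limit or range.

## Working session

There is one attempt and no reset: what is moved stays moved. The work goes in short steps, Python scripts to look and compute and a tool call to move; the robot and the scene stay as the last step left them, time stands still between calls to the robot, and variables do not carry over. Pictures are saved under pics/ and viewed, at most 14 in all, crops included, and the job is handed in when it is done.

Besides the shell and the picture viewer there is one more tool, called after "Call:" as name(argument=value, ...) on one line, values as JSON. carry_out: Moves the arm, as the interface text tells. Its arguments: {"type":"object","properties":{"plan":{"type":"array","items":{"type":"object","properties":{"dp":{"type":"array","items":{"type":"number"}},"spin":{"type":"number"}}}},"grip":{"type":"number"},"grip_force":{"type":"number"}},"required":["plan"]}

```bash
ls; mkdir -p pics
python3 - <<'E'
from workcell import manip
import cv2,numpy as np
for n in ("scene","top"):
    p,d=manip.snapshot(n); cv2.imwrite(f"pics/{n}0.png",p[:,:,::-1]); np.savez(f"{n}0.npz",p=p,d=d)
    print(n,manip.camera_info(n))
print(manip.read_state())
E
```

```text
pics
scene {'K': array([[476.2205133 ,   0.        , 287.02045758],
       [  0.        , 476.2205133 , 201.5122357 ],
       [  0.        ,   0.        ,   1.        ]]), 'R': array([[ 5.03956127e-01,  8.63728963e-01,  7.07778944e-04],
       [ 6.24989400e-01, -3.64093961e-01, -6.90524321e-01],
       [-5.96168157e-01,  3.48436317e-01, -7.23308828e-01]]), 't': array([-254.6344312 , -282.52161635, 1616.98505973])}
top {'K': array([[422.33010447,   0.        , 275.45678173],
       [  0.        , 422.33010447, 212.87686927],
       [  0.        ,   0.        ,   1.        ]]), 'R': array([[ 0.02817287, -0.99943267, -0.01845631],
       [-0.98675058, -0.0248546 , -0.16032946],
       [ 0.15977977,  0.02272871, -0.98689099]]), 't': array([ -9.19226156, 522.5782554 , 997.99115762])}
{'time': 0.1, 'q': array([-1.39398567e+00,  3.42646475e-01,  1.52490091e+00, -6.28219063e-06,
        1.27538831e+00, -1.45996252e-01]), 'qd': array([-0.00171123, -0.00110632, -0.00432409, -0.00046469,  0.00200352,
       -0.00077582]), 'joint_torque': array([ 2.35785687e-03, -4.34445119e+01, -2.46492577e+01, -1.21549247e-04,
        4.62925484e-03,  2.73108277e-06]), 'position': array([ 166.49965568, -497.5011481 ,  206.30606911]), 'orientation': array([ 9.87002345e-01,  1.60704447e-01, -1.33499046e-05, -6.71394392e-04]), 'force': array([-0.4518798 ,  0.82732565,  0.33964251]), 'torque': array([-0.01022634,  0.02637271,  0.04582876]), 'grasp_force': 0.0, 'grip_width': 85.73537263824589}
```

View pics/top0.png

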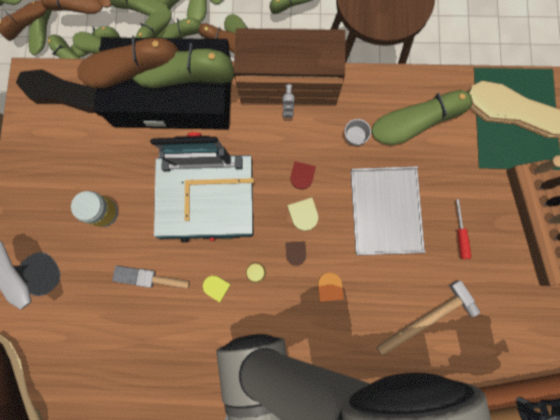

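View pics/scene0.png

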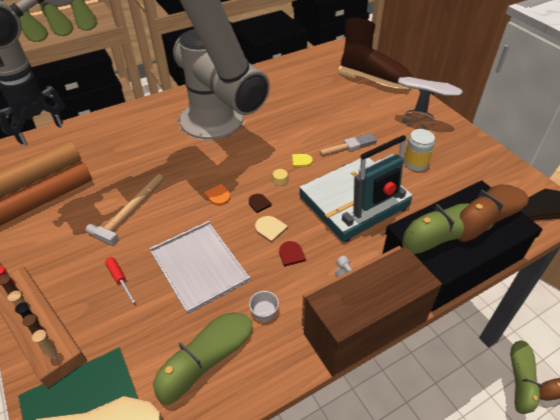

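The top view shows the large at (304,214), medium (302,175) and small (296,253). The press is at about (204,197) and the tray at (389,210). The orange (330,287) and yellow (216,288) pieces are look-alikes. All three lifts are present.

```bash
cat > h.py <<'E'
from workcell import manip
import cv2,numpy as np
def ray(cam,uv,z):
    K,R,t=cam["K"],cam["R"],cam["t"]; uv=np.atleast_2d(np.array(uv,float))
    d=(R.T@np.linalg.inv(K)@np.c_[uv,np.ones(len(uv))].T).T; C=-R.T@t
    return C+d*((z-C[2])/d[:,2])[:,None]
def proj(cam,X):
    c=np.atleast_2d(X)@cam["R"].T+cam["t"]; p=c@cam["K"].T; return p[:,:2]/p[:,2:]
LAB=dict(large=(76,33),medium=(68,29),small=(60,25))
def outline(name,n=24):
    L,r=LAB[name]; xc=-L/2+r; a=np.linspace(np.pi/2,1.5*np.pi,n)
    return np.r_[[[L/2,-r],[L/2,r]],np.c_[xc+r*np.cos(a),r*np.sin(a)]]
def place(pose,P): 
    x,y,a=pose;c,s=np.cos(a),np.sin(a); return P@np.array([[c,s],[-s,c]])+[x,y]
def colormask(p,name):
    p=p.astype(int);r,g,b=p[...,0],p[...,1],p[...,2]
    if name=="large": m=(r>190)&(g>180)&(b>120)&(b<200)&(r-b>40)
    if name=="medium": m=(r>70)&(r-g>60)&(g<45)&(abs(g-b)<30)
    if name=="small": m=(r<95)&(r>35)&(g<65)&(b<60)&(r-b>8)
    return m.astype(np.uint8)
def fit(cam,p,name,roi,ztop,mask=None):
    """fit outline at height ztop by IoU; roi=(u0,v0,u1,v1)"""
    from scipy.optimize import minimize
    m=colormask(p,name) if mask is None else mask; k=np.zeros_like(m);u0,v0,u1,v1=roi;k[v0:v1,u0:u1]=1;m=m*k
    m=cv2.morphologyEx(m,cv2.MORPH_CLOSE,np.ones((3,3)))
    n,l,st,c=cv2.connectedComponentsWithStats(m); i=1+np.argmax(st[1:,4]); m=(l==i).astype(np.uint8)
    w=ray(cam,c[i],ztop)[0]; S=8
    big=cv2.resize(m[v0:v1,u0:u1],None,fx=S,fy=S,interpolation=cv2.INTER_LINEAR)
    O=outline(name); best=None
    def cost(q):
        P=place((w[0]+q[0]*10,w[1]+q[1]*10,q[2]),O); uv=(proj(cam,np.c_[P,np.full(len(P),ztop)])-[u0,v0]+.5)*S
        im=np.zeros_like(big); cv2.fillPoly(im,[np.round(uv).astype(np.int32)],1)
        return 1-(im&big).sum()/max(1,(im|big).sum())
    for a0 in (-.5,0,.5):
        r=minimize(cost,[0,0,a0],method="Nelder-Mead",options=dict(initial_simplex=[[0,0,a0],[.8,0,a0],[0,.8,a0],[0,0,a0+.3]],xatol=.005,fatol=1e-5))
        if best is None or r.fun<best.fun: best=r
    q=best.x; return np.array([w[0]+q[0]*10,w[1]+q[1]*10,q[2]]),best.fun,int(st[i,4])
E
python3 - <<'E'
from h import *
cam=manip.camera_info("top");D=np.load("top0.npz");p,d=D["p"],D["d"]
for n,(u,v) in dict(large=(304,214),medium=(302,175),small=(296,253)).items():
    print(n,p[v,u],fit(cam,p,n,(u-22,v-22,u+22,v+22),10))
big=cv2.resize(p[115:275,140:440],None,fx=2.6,fy=2.6,interpolation=cv2.INTER_CUBIC)
cv2.imwrite("pics/crop.png",big[:,:,::-1])
E
```

```text
large [214 213 159] (array([ 5.24883971e+02, -6.72711911e+01,  3.53257662e-01]), np.float64(0.07303395789754774), 658)Traceback (most recent call last):
  File "<stdin>", line 4, in <module>
  File "h.py", line 26, in fit
    n,l,st,c=cv2.connectedComponentsWithStats(m); i=1+np.argmax(st[1:,4]); m=(l==i).astype(np.uint8)
                                                      ~~~~~~~~~^^^^^^^^^^
    return _wrapfunc(a, 'argmax', axis=axis, out=out, **kwds)
    return bound(*args, **kwds)
ValueError: attempt to get argmax of an empty sequence
```

```bash
python3 - <<'E'
s=open('h.py').read()
a=s.index("def colormask");b=s.index("def fit(")
s=s[:a]+'''def colormask(p,name,roi):
    # seed: median colour near the roi centre; mask by colour distance
    u,v=(roi[0]+roi[2])//2,(roi[1]+roi[3])//2
    c=np.median(p[v-3:v+4,u-3:u+4].reshape(-1,3),0)
    return (np.linalg.norm(p-c,axis=2)<TOL[name]).astype(np.uint8)
TOL=dict(large=60,medium=45,small=38)
'''+s[b:]
s=s.replace("colormask(p,name) if","colormask(p,name,roi) if")
open('h.py','w').write(s)
E
python3 - <<'E'
from h import *
cam=manip.camera_info("top");D=np.load("top0.npz");p,d=D["p"],D["d"]
for n,(u,v) in dict(large=(304,214),medium=(302,175),small=(296,253)).items():
    print(n,p[v,u],p[v+20,u+20],fit(cam,p,n,(u-22,v-22,u+22,v+22),10))
big=cv2.resize(p[115:275,140:440],None,fx=2.6,fy=2.6,interpolation=cv2.INTER_CUBIC)
cv2.imwrite("pics/crop.png",big[:,:,::-1])
E
```

```text
large [214 213 159] [160 110  75] (array([ 5.24622144e+02, -6.67667248e+01,  3.44657939e-01]), np.float64(0.04185798895321757), 684)
medium [134  54  52] [163 113  76] (array([ 6.26013194e+02, -5.92666791e+01, -2.05960244e-01]), np.float64(0.0758275805837908), 580)
small [95 69 58] [167 114  79] (array([ 4.26698681e+02, -4.72789940e+01,  3.97294379e-02]), np.float64(0.046206242758330074), 434)
```

View pics/crop.png

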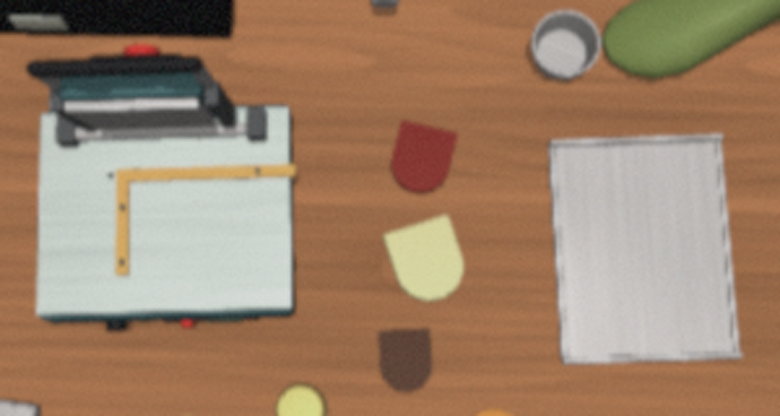

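Run:
```python
from h import *
np.set_printoptions(precision=1,suppress=True)
cam=manip.camera_info("top");D=np.load("top0.npz");d=D["d"]
f=lambda L,z:ray(cam,np.array(L)/2.6+[140,115]-.3,z)
print("C",-cam["R"].T@cam["t"])
print("bed NL NR FR FL\n",f([(38,313),(292,310),(290,107),(41,113)],50))
print("fence corner, left front, back right\n",f([(130,182),(129,273),(294,178)],53))
print("tray FL FR NR NL outer\n",f([(551,143),(721,136),(740,355),(563,361)],14))
S=manip.camera_info("scene");ds=np.load("scene0.npz")["d"]
def pt(u,v):
    z=np.median(ds[v-1:v+2,u-1:u+2]);x=np.array([(u-S["K"][0,2])/S["K"][0,0]*z,(v-S["K"][1,2])/S["K"][1,1]*z,z]);return S["R"].T@(x-S["t"])
for n,uv in dict(b1=(365,155),b2=(385,147),b3=(400,140),bed=(320,195),tray=(200,270),bench=(300,340)).items(): print(n,pt(*uv))
print("uv check corner in scene",proj(S,[[545,113,53]]))
ps=np.load("scene0.npz")["p"][125:245,290:420]
cv2.imwrite("pics/cs.png",cv2.resize(ps,None,fx=5,fy=5,interpolation=cv2.INTER_CUBIC)[:,:,::-1])
```

```text
C [ 356.5  -18.9 1068.5]
bed NL NR FR FL
 [[459.1 298.1  50. ]
 [468.2  60.   50. ]
 [664.3  69.2  50. ]
 [652.8 309.6  50. ]]
fence corner, left front, back right
 [[586.1 218.5  53. ]
 [498.7 214.1  53. ]
 [593.7  62.5  53. ]]
tray FL FR NR NL outer
 [[ 644.2 -186.7   14. ]
 [ 655.2 -353.4   14. ]
 [ 440.2 -366.    14. ]
 [ 430.  -198.    14. ]]
b1 [640.1 128.5 257.2]
b2 [639.3 187.5 255.7]
b3 [636.7 234.6 255.6]
bed [529.7  89.7  48.7]
tray [ 562.1 -283.     2.8]
bench [ 845.7 -165.3   -1.3]
uv check corner in scene [[330.4 194.3]]
```

View pics/cs.png

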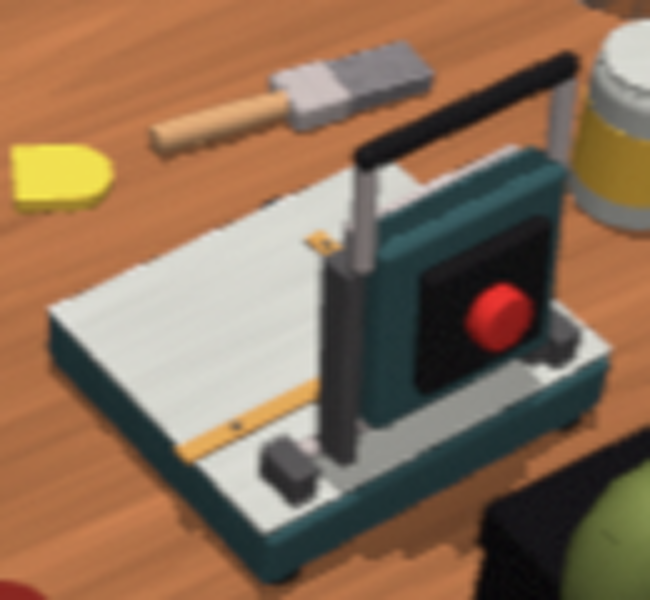

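The bed, fences and tray are visible, and the handle bar stands near z=255 with the platen at about 1.46 rad. The scene crop shows the fences free. I'm moving above the large and looking with the wrist camera.

```bash
cat >> h.py <<'E'
PRESS=(543.6,183.4,.047)
TRAY=(542.4,-276,.056)
def pose():
    s=manip.read_state();x,y,z,w=s["orientation"]
    return s,np.array(s["position"]),np.arctan2(2*(x*y+w*z),1-2*(y*y+z*z))
def go(*targets):
    """targets: (x,y,z mm,yaw) world -> dp (m, tool axes) and spin units, all from the present pose"""
    s,p,a=pose();print("t %.2f at"%s["time"],p.round(1),"yaw %.3f"%a,"w %.1f gf %.1f"%(s["grip_width"],s["grasp_force"]),"F",np.round(s["force"],1))
    for x,y,z,b in targets:
        d=np.array([x,y,z])-p;c,n=np.cos(a),np.sin(a)
        dp=np.array([c*d[0]+n*d[1],n*d[0]-c*d[1],-d[2]])/1000
        print("dp",dp.round(4).tolist(),"spin %.3f"%(-((b-a+np.pi)%(2*np.pi)-np.pi)/np.radians(6)))
def P(fr,x,y,z,da=0):
    c,n=np.cos(fr[2]),np.sin(fr[2]);return (fr[0]+c*x-n*y,fr[1]+n*x+c*y,z,fr[2]+da)
E
python3 -c "
from h import *
go((166,-498,280,.323),(525,-67,280,.345))"
```

```text
t 0.10 at [ 166.5 -497.5  206.3] yaw 0.323 w 85.7 gf 0.0 F [-0.5  0.8  0.3]
dp [-0.0006, 0.0003, -0.0737] spin -0.002
dp [0.4766, -0.2945, -0.0737] spin -0.212
```

Call:
carry_out(plan=[{"dp": [0,0,-0.05],"spin": 0},{"dp": [0.4766,-0.2945,-0.0737],"spin": -0.21},{"dp": [0.4766,-0.2945,-0.0737],"spin": -0.21},{"dp": [0.4766,-0.2945,-0.0737],"spin": -0.21},{"dp": [0.4766,-0.2945,-0.0737],"spin": -0.21},{"dp": [0.4766,-0.2945,-0.0737],"spin": -0.21},{"dp": [0.4766,-0.2945,-0.0737],"spin": -0.21},{"dp": [0.4766,-0.2945,-0.0737],"spin": -0.21},{"dp": [0.4766,-0.2945,-0.0737],"spin": -0.21},{"dp": [0.4766,-0.2945,-0.0737],"spin": -0.21},{"dp": [0.4766,-0.2945,-0.0737],"spin": -0.21},{"dp": [0.4766,-0.2945,-0.0737],"spin": -0.21},{"dp": [0.4766,-0.2945,-0.0737],"spin": -0.21},{"dp": [0.4766,-0.2945,-0.0737],"spin": -0.21},{"dp": [0.4766,-0.2945,-0.0737],"spin": -0.21},{"dp": [0.4766,-0.2945,-0.0737],"spin": -0.21},{"dp": [0.4766,-0.2945,-0.0737],"spin": -0.21}])

```text
time: 1.8
position: [524.5, -68.7, 280.7]
orientation: [0.985, 0.17, -0.0, 0.0]
force: [-0.7, -0.1, 0.7]
grip_width: 85.3
grasp_force: 0.0
```

```bash
python3 -c "
from h import *
cam=manip.camera_info('wrist');p,d=manip.snapshot('wrist');np.savez('w1.npz',p=p,d=d,**cam)
print(cam, pose()[1:]);cv2.imwrite('pics/w1.png',p[:,:,::-1])
for n,X in dict(large=(525,-67,10),medium=(626,-59,10),small=(427,-47,10)).items(): print(n,proj(cam,X))
"
```

```text
{'K': array([[296.69686265,   0.        , 280.99185756],
       [  0.        , 296.69686265, 207.95274621],
       [  0.        ,   0.        ,   1.        ]]), 'R': array([[ 0.33387428, -0.94261681,  0.00123094],
       [-0.90306928, -0.31949173,  0.28703815],
       [-0.27017371, -0.09694628, -0.95791836]]), 't': array([-240.46710454,  393.33088324,  584.53738559])} (array([524.58802514, -68.60227853, 280.79907321]), np.float64(0.34272089380501947))
large [[279.63160388 169.81777138]]
medium [[298.41297512  99.61902574]]
small [[246.73736575 224.32126194]]
```

View pics/w1.png

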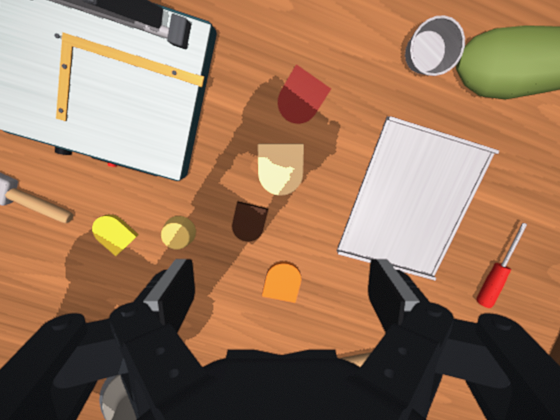

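The wrist view shows the lifts near (280,168), (303,95) and (250,222), with part shadow. I'm enlarging them for accurate corners.

```bash
python3 -c "
from h import *
p=np.load('w1.npz')['p'];r=lambda a,s:cv2.resize(a,None,fx=s,fy=s,interpolation=cv2.INTER_CUBIC)
o=np.zeros((600,800,3),np.uint8)
o[0:600,0:360]=r(p[55:255,220:340],3); o[0:250,370:800]=r(p[20:145,5:220],2)
o[250:600,370:770]=r(p[110:285,325:525],2)
cv2.imwrite('pics/w1c.png',o[:,:,::-1])"
```

```text
(no output)
```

View pics/w1c.png

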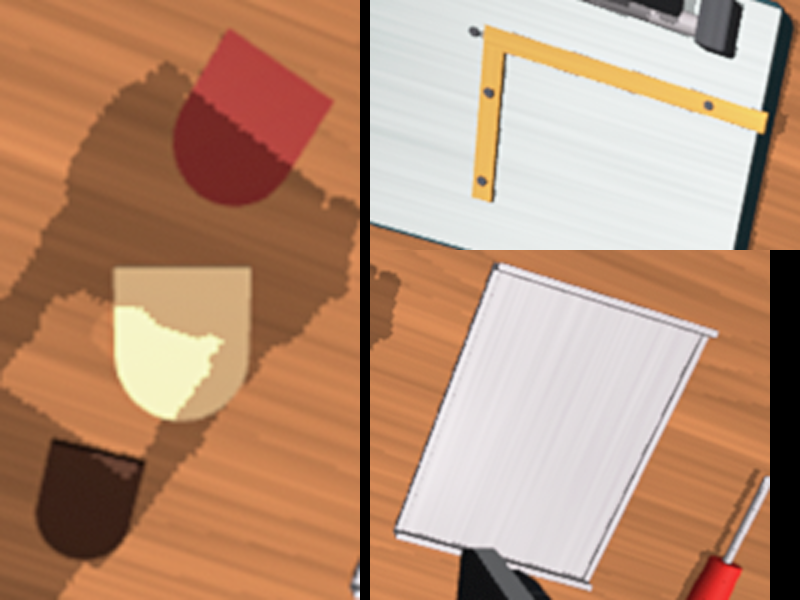

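```bash
cat >> h.py <<'E'
def fitpts(cam,name,uv,ztop,a0):
    """pose from picked outline points; first two are the left and right corner of the breast edge"""
    from scipy.optimize import least_squares
    X=ray(cam,uv,ztop)[:,:2];O=outline(name,60);L,r=LAB[name];cnt=(O*100).astype(np.float32)[:,None]
    def f(q):
        Q=place((0,0,-q[2]),X-q[:2]); e=[cv2.pointPolygonTest(cnt,(float(a),float(b)),True)/100 for a,b in Q[2:]*100]
        return np.r_[Q[0]-[L/2,r],Q[1]-[L/2,-r],e]
    s=least_squares(f,np.r_[X.mean(0),a0],diff_step=1e-4);return s.x,np.round(s.fun,1)
E
python3 - <<'E'
from h import *
np.set_printoptions(precision=3,suppress=True)
cam=np.load("w1.npz");f=lambda L:np.array(L)/3+[220,55]-.3
print(fitpts(cam,"large",f([(114,268),(251,268),(181,421),(115,350),(249,350)]),10,.35))
print(fitpts(cam,"medium",f([(231,29),(333,101),(173,145),(234,207),(290,172)]),10,-.2))
print(fitpts(cam,"small",f([(53,440),(144,463),(37,510),(82,559),(132,520)]),10,.04))
g=lambda L,o:np.array(L)/2+o-.25
print("fence c, lf, br",ray(cam,g([(507-370,51),(494-370,202),(764-370,133)],[5,20]),53))
print("tray FL FR NR NL",ray(cam,g([(495-370,15),(717-370,83),(590-370,337),(397-370,285)],[325,110]),[14]))
E
```

```text
(array([524.893, -68.281,   0.338]), array([-0.1, -0.1,  0.1, -0.1,  0. , -0.2, -0.1]))
(array([627.681, -60.819,  -0.227]), array([-0.1, -1.1, -0.1,  1. ,  0.2,  0.1,  0.1]))
(array([429.669, -48.964,   0.091]), array([ 0.4, -0.9, -0.1,  1.3,  0.3, -0.3,  0.1]))
fence c, lf, br [[590.336 216.484  53.   ]
 [500.487 211.813  53.   ]
 [597.481  60.43   53.   ]]
tray FL FR NR NL [[ 645.437 -183.991   14.   ]
 [ 656.326 -355.296   14.   ]
 [ 441.813 -366.501   14.   ]
 [ 432.096 -199.017   14.   ]]
```

```bash
sed -i 's/^PRESS=.*/PRESS=(545.1,182.2,.048)/' h.py; python3 -c "
from h import *
go((525,-68,30,.338),(525,-68,-3,.338))"
```

```text
t 1.85 at [524.6 -68.6 280.8] yaw 0.343 w 85.7 gf 0.0 F [ 0.  -0.2 -0.7]
dp [0.0006, -0.0004, 0.2508] spin 0.045
dp [0.0006, -0.0004, 0.2838] spin 0.045
```

Call:
carry_out(plan=[{"dp": [0.0006,-0.0004,0.05],"spin": 0.045},{"dp": [0.0006,-0.0004,0.1],"spin": 0.045},{"dp": [0.0006,-0.0004,0.15],"spin": 0.045},{"dp": [0.0006,-0.0004,0.2],"spin": 0.045},{"dp": [0.0006,-0.0004,0.25],"spin": 0.045},{"dp": [0.0006,-0.0004,0.27],"spin": 0.045},{"dp": [0.0006,-0.0004,0.28],"spin": 0.045},{"dp": [0.0006,-0.0004,0.2838],"spin": 0.045},{"dp": [0.0006,-0.0004,0.2838],"spin": 0.045},{"dp": [0.0006,-0.0004,0.2838],"spin": 0.045},{"dp": [0.0006,-0.0004,0.2838],"spin": 0.045}])

```text
time: 2.95
position: [526.5, -67.1, -1.9]
orientation: [0.986, 0.169, 0.001, 0.001]
force: [0.1, -0.1, -0.8]
grip_width: 85.3
grasp_force: 0.0
```

Call:
carry_out(plan=[{"dp": [0,0,0],"spin": 0},{"dp": [0,0,0],"spin": 0},{"dp": [0,0,0],"spin": 0},{"dp": [0,0,0],"spin": 0},{"dp": [0,0,0],"spin": 0},{"dp": [0,0,0],"spin": 0},{"dp": [0,0,0],"spin": 0},{"dp": [0,0,0],"spin": 0},{"dp": [0,0,0],"spin": 0},{"dp": [0,0,0],"spin": 0}], grip=-1, grip_force=35)

```text
time: 3.95
position: [525.5, -66.9, -3.2]
orientation: [0.986, 0.169, -0.0, 0.0]
force: [-0.0, -0.3, 0.6]
grip_width: 0.2
grasp_force: 0.0
```

```bash
python3 -c "
from h import *
cx,cy=7,0
go((525,-68,120,.338),P(PRESS,-3,-6,120),P(PRESS,-3,-6,60),P(PRESS,-3,-6,48))"
```

```text
t 3.95 at [525.5 -66.9  -3.2] yaw 0.340 w 0.2 gf 0.0 F [-0.  -0.3  0.6]
dp [-0.0009, 0.0009, -0.1232] spin 0.020
dp [0.0969, -0.2234, -0.1232] spin 2.789
dp [0.0969, -0.2234, -0.0632] spin 2.789
dp [0.0969, -0.2234, -0.0512] spin 2.789
```

```bash
python3 -c "
from h import *
p,d=manip.snapshot('wrist');q,_=manip.snapshot('top')
o=np.zeros((420,800,3),np.uint8);o[:,:560]=p;o[:300,560:]=cv2.resize(q[140:290,240:360],None,fx=2,fy=2)
cv2.imwrite('pics/w2.png',o[:,:,::-1])"
```

```text
(no output)
```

View pics/w2.png

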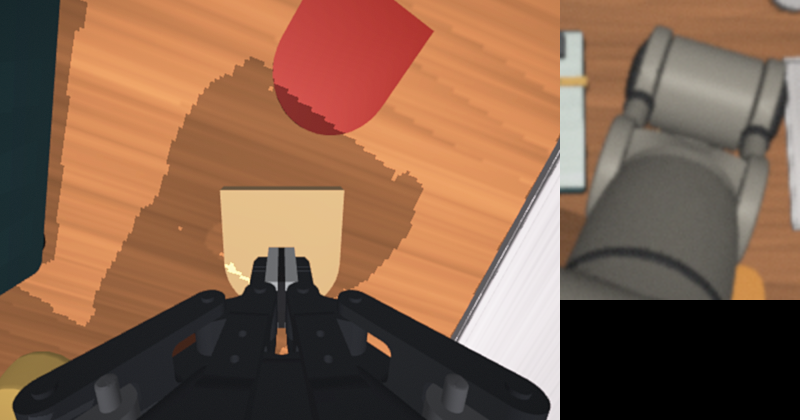

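```bash
python3 -c "
from h import *
np.set_printoptions(precision=1,suppress=True)
cam=manip.camera_info('wrist')
print(ray(cam,[(220,188),(344,188)],10), proj(cam,[[525.5,-66.9,-3],[525.5,-66.9,10],[525.5,-66.9,20]]))
print(place((525,-68,.338),np.array([[38,33],[38,-33]])))
_,d=manip.snapshot('wrist');print(d[240:300:6,274],d[240:300:6,282],d[240:300:6,290])
for v in (252,262,272):
  z=d[v,274];x=np.array([(274-cam['K'][0,2])/cam['K'][0,0]*z,(v-cam['K'][1,2])/cam['K'][0,0]*z,z]);print(v,cam['R'].T@(x-cam['t']))
"
```

```text
[[551.  -24.   10. ]
 [572.7 -85.9  10. ]] [[280.6 244.8]
 [280.6 254.1]
 [280.6 262.3]]
[[549.9 -24.3]
 [571.8 -86.5]]
[165.7 167.2 144.5 137.7 133.  126.4 123.1 118.7 112.  108.7] [165.5 167.7 144.2 137.7 132.5 127.2 122.3 119.3 118.9 120.1] [166.9 167.4 143.9 138.1 131.6 127.5 123.4 119.1 112.  108.8]
252 [535.  -60.2  31.1]
262 [535.  -60.4  41.6]
272 [535.4 -60.5  51.3]
```

```bash
python3 -c "
from h import *
np.set_printoptions(precision=1,suppress=True)
p,d=manip.snapshot('scene');cam=manip.camera_info('scene')
uv=proj(cam,[[525.5,-66.9,0],[525.5,-66.9,10],[525.5,-66.9,20],[525.5,-66.9,30],[535,-63,26]]);print(uv)
u,v=uv[1].astype(int);x0,y0=u-40,v-50
c=cv2.resize(p[y0:y0+75,x0:x0+80],None,fx=8,fy=8,interpolation=cv2.INTER_CUBIC)
for a in uv[1:4]: cv2.circle(c,tuple(((a-[x0,y0]+.5)*8).astype(int)),3,(0,255,0),-1)
cv2.imwrite('pics/s2.png',c[:,:,::-1])"
```

```text
[[269.3 227.6]
 [269.2 225.2]
 [269.1 222.8]
 [269.  220.3]
 [272.1 223. ]]
```

View pics/s2.png

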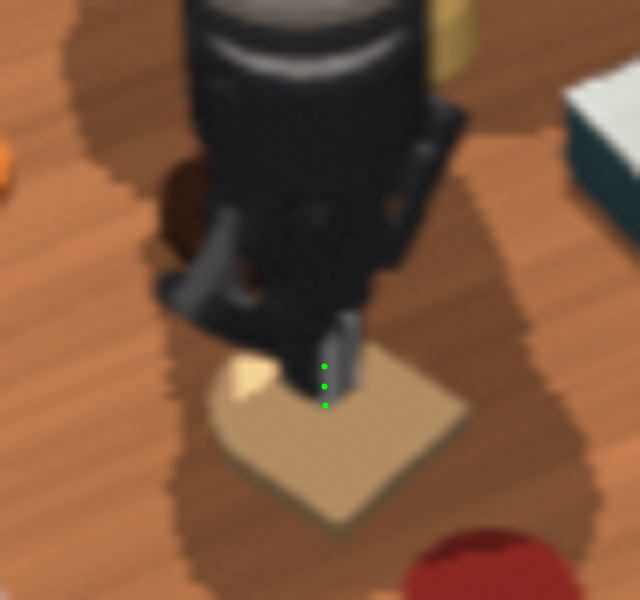

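The tips rest at about the lift's top (z≈10) although TCP is at −3, so the real tips sit higher than I assumed. I'll open, go lower in steps and watch the force.

Call:
carry_out(plan=[{"dp": [0.0005,0,-0.02],"spin": 0},{"dp": [0.0005,0,-0.03],"spin": 0},{"dp": [0.0005,0.001,-0.03],"spin": 0},{"dp": [0.0005,0.001,-0.03],"spin": 0},{"dp": [0.0005,0.001,-0.03],"spin": 0},{"dp": [0.0005,0.001,-0.03],"spin": 0},{"dp": [0.0005,0.001,-0.03],"spin": 0},{"dp": [0.0005,0.001,-0.03],"spin": 0},{"dp": [0.0005,0.001,-0.01],"spin": 0},{"dp": [0.0005,0.001,0],"spin": 0},{"dp": [0.0005,0.001,0.008],"spin": 0},{"dp": [0.0005,0.001,0.008],"spin": 0},{"dp": [0.0005,0.001,0.008],"spin": 0}], grip=1)

```text
time: 5.45
position: [526.5, -67.6, -11.2]
orientation: [0.986, 0.169, -0.0, 0.0]
force: [0.7, -0.3, 0.6]
grip_width: 85.3
grasp_force: 0.0
```

Call:
carry_out(plan=[{"dp": [0,0,0.001],"spin": 0},{"dp": [0,0,0.002],"spin": 0},{"dp": [0,0,0.003],"spin": 0},{"dp": [0,0,0.003],"spin": 0},{"dp": [0,0,0.003],"spin": 0}])

```text
time: 5.95
position: [526.4, -67.6, -14.1]
orientation: [0.986, 0.169, 0.0, 0.0]
force: [0.1, 0.6, 0.1]
grip_width: 85.6
grasp_force: 0.0
```

Call:
carry_out(plan=[{"dp": [0,0,0.001],"spin": 0},{"dp": [0,0,0.002],"spin": 0},{"dp": [0,0,0.003],"spin": 0},{"dp": [0,0,0.003],"spin": 0},{"dp": [0,0,0.003],"spin": 0}])

```text
time: 6.45
position: [526.4, -67.6, -17.3]
orientation: [0.986, 0.169, -0.0, 0.0]
force: [-0.3, -1.0, -0.5]
grip_width: 85.4
grasp_force: 0.0
```

Call:
carry_out(plan=[{"dp": [0,0,0.001],"spin": 0},{"dp": [0,0,0.002],"spin": 0},{"dp": [0,0,0.003],"spin": 0},{"dp": [0,0,0.003],"spin": 0},{"dp": [0,0,0.003],"spin": 0}])

```text
time: 6.95
position: [526.4, -67.6, -20.2]
orientation: [0.986, 0.169, 0.0, 0.0]
force: [0.6, -0.5, -0.4]
grip_width: 85.3
grasp_force: 0.0
```

```bash
cat >> h.py <<'E'
def cloud(name):
    cam=manip.camera_info(name);s,p,a=pose();im,d=manip.snapshot(name)
    v,u=np.mgrid[:420,:560];K=cam["K"];X=np.stack([(u-K[0,2])/K[0,0]*d,(v-K[1,2])/K[1,1]*d,d],-1)
    W=(X-cam["t"])@cam["R"];W[d==0]=np.nan;return im,W,p,a
E
python3 -c "
from h import *
np.set_printoptions(precision=1,suppress=True)
im,W,p,a=cloud('wrist');c,n=np.cos(a),np.sin(a);D=W-p
T=np.stack([c*D[...,0]+n*D[...,1],n*D[...,0]-c*D[...,1],W[...,2]],-1)
dark=im.max(2)<130
for lo,hi in ((-65,-38),(38,65)):
    m=dark&(T[...,1]>lo)&(T[...,1]<hi)&(T[...,0]>-15)&(T[...,0]<20);q=T[m];q=q[np.argsort(q[:,2])];print(len(q));print(q[::max(1,len(q)//25)])
o=np.zeros((420,800,3),np.uint8);o[:,:560]=im
cv2.imwrite('pics/w3.png',o[150:,:560,::-1])
"
```

```text
11550
[[ -8.2 -48.7  -1.5]
 [ -7.  -42.4  28.5]
 [  2.2 -42.6  36.3]
 [ -0.3 -42.9  42.5]
 [ 10.5 -49.5  48.5]
 [  7.2 -44.6  56. ]
 [ 13.8 -51.4  62.9]
 [  7.  -55.3  65.6]
 [ 12.1 -43.3  67.8]
 [  0.4 -53.1  68.7]
 [  7.9 -56.2  69.4]
 [  7.5 -60.5  70.2]
 [ -2.2 -58.1  70.9]
 [  7.3 -60.7  71.7]
 [ -2.1 -64.9  72.5]
 [ 12.5 -43.6  74. ]
 [ -7.3 -64.3  76.7]
 [ -7.  -63.4  79.3]
 [ -7.7 -41.7  81.3]
 [  4.  -38.3  83.2]
 [ 11.9 -61.4  85.3]
 [  3.2 -59.2  87.8]
 [ 11.6 -64.7  89.8]
 [ 13.7 -61.1  92. ]
 [ 12.6 -62.5  94.4]]
11370
[[-3.9 43.  16.8]
 [ 0.7 43.1 29.6]
 [10.8 47.4 36.8]
 [ 9.1 42.9 43.1]
 [10.9 44.4 48.9]
 [12.3 51.4 56.7]
 [11.8 44.7 63.2]
 [ 6.1 58.2 65.9]
 [11.9 51.1 67.8]
 [-0.3 52.5 68.8]
 [ 2.4 56.1 69.5]
 [-0.8 60.  70.3]
 [-8.8 62.  71.1]
 [ 3.3 59.3 71.8]
 [-8.4 64.1 72.6]
 [11.8 62.8 74. ]
 [12.  45.6 76.6]
 [-7.8 63.8 79.3]
 [-9.9 60.5 81.3]
 [12.  63.  83.2]
 [17.1 38.4 85.2]
 [10.1 60.  87.7]
 [ 9.3 59.3 89.8]
 [12.6 61.3 91.9]
 [11.4 61.4 94.2]
 [11.9 59.4 98.4]]
```

View pics/w3.png

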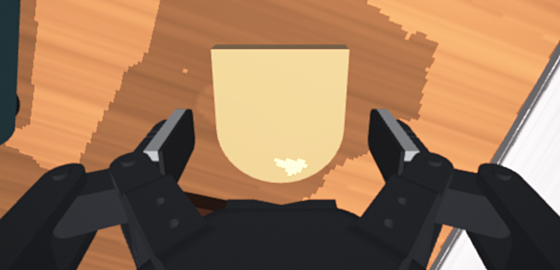

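```bash
python3 -c "
from h import *
np.set_printoptions(precision=1,suppress=True)
im,W,p,a=cloud('wrist');c,n=np.cos(a),np.sin(a);D=W-p
T=np.stack([c*D[...,0]+n*D[...,1],n*D[...,0]-c*D[...,1],W[...,2]],-1)
for v,u in [(255,186),(258,188),(261,190),(264,190),(268,190),(275,190),(285,191),(262,372),(266,372),(275,372),(200,280)]: print(v,u,im[v,u],T[v,u])
"
```

```text
255 186 [170 112  72] [  2.5 -51.4  -0.8]
258 188 [142  93  61] [ 10.1 -43.9  18.4]
261 190 [15 20 23] [  9.  -42.8  19.2]
264 190 [22 24 27] [  7.8 -42.7  20. ]
268 190 [24 25 25] [  5.9 -42.8  20.2]
275 190 [26 27 29] [  2.2 -43.1  20.3]
285 191 [27 29 29] [ -2.5 -42.7  21.4]
262 372 [20 24 27] [ 8.8 42.9 20.3]
266 372 [23 25 27] [ 7.6 42.6 21.9]
275 372 [26 26 27] [ 3.3 42.7 22.6]
200 280 [251 224 162] [36.2 -0.2 10. ]
```

The wrist depth shows the open pad tips 38 mm behind the reported TCP, about 25 mm more than expected. I'm going 9 mm lower and gripping.

Call:
carry_out(plan=[{"dp": [-0.001,0,0.004],"spin": 0},{"dp": [-0.001,0,0.0088],"spin": 0},{"dp": [-0.001,0,0.0088],"spin": 0},{"dp": [-0.001,0,0.0088],"spin": 0}])

```text
time: 7.45
position: [525.2, -67.9, -29.3]
orientation: [0.986, 0.169, -0.0, -0.0]
force: [-0.7, -1.4, 0.3]
grip_width: 85.5
grasp_force: 0.0
```

Call:
carry_out(plan=[{"dp": [0,0,0],"spin": 0},{"dp": [0,0,0],"spin": 0},{"dp": [0,0,0],"spin": 0},{"dp": [0,0,0],"spin": 0},{"dp": [0,0,0],"spin": 0},{"dp": [0,0,0],"spin": 0},{"dp": [0,0,0],"spin": 0}], grip=-1, grip_force=40)

```text
time: 8.15
position: [525.7, -68.0, -28.6]
orientation: [0.986, 0.169, 0.0, 0.0]
force: [-2.0, -0.2, 6.2]
grip_width: 64.9
grasp_force: 44.5
```

```bash
python3 -c "
from h import *
np.set_printoptions(precision=1,suppress=True)
im,W,p,a=cloud('wrist');c,n=np.cos(a),np.sin(a);D=W-p
T=np.stack([c*D[...,0]+n*D[...,1],n*D[...,0]-c*D[...,1],W[...,2]],-1)
m=(abs(abs(T[...,1])-33)<3)&(abs(T[...,0])<9)&(im.max(2)<60);print(np.percentile(T[m][:,2],[0,1,3,10]))
go((525,-68,80,.338),P(PRESS,-3,-6,120),P(PRESS,-3,-6,60),P(PRESS,-3,-6,48))
p=manip.read_state()['position'][2]"
```

```text
[ 9.8 11.1 13.1 16. ]
t 8.20 at [525.7 -68.  -28.6] yaw 0.340 w 64.5 gf 44.5 F [-1.4 -0.1  5.6]
dp [-0.0006, -0.0003, -0.1086] spin 0.020
dp [0.0972, -0.2245, -0.1486] spin 2.789
dp [0.0972, -0.2245, -0.0886] spin 2.789
dp [0.0972, -0.2245, -0.0766] spin 2.789
```

Gripped, but the tips touch the bench; I'm regripping 4.5 mm higher so they clear the fence.

Call:
carry_out(plan=[{"dp": [0,0,0],"spin": 0},{"dp": [0,0,0],"spin": 0},{"dp": [0,0,-0.0045],"spin": 0},{"dp": [0,0,-0.0045],"spin": 0},{"dp": [0,0,-0.0045],"spin": 0}], grip=1)

```text
time: 8.7
position: [525.5, -68.0, -24.4]
orientation: [0.986, 0.169, 0.0, 0.0]
force: [-1.0, -0.1, -0.2]
grip_width: 85.4
grasp_force: 0.0
```

Call:
carry_out(plan=[{"dp": [0,0,0],"spin": 0},{"dp": [0,0,0],"spin": 0},{"dp": [0,0,0],"spin": 0},{"dp": [0,0,0],"spin": 0},{"dp": [0,0,0],"spin": 0},{"dp": [0,0,0],"spin": 0},{"dp": [0,0,0],"spin": 0}], grip=-1, grip_force=50)

```text
time: 9.4
position: [525.5, -68.0, -24.0]
orientation: [0.986, 0.169, 0.0, 0.0]
force: [-1.6, 0.3, 6.5]
grip_width: 64.1
grasp_force: 54.0
```

```bash
python3 -c "
from h import *
go((525,-68,80,.338),P(PRESS,-8,-8,100),P(PRESS,-8,-8,33),P(PRESS,-8,-8,27))"
```

```text
t 9.40 at [525.5 -68.  -24. ] yaw 0.340 w 64.1 gf 54.0 F [-1.6  0.3  6.5]
dp [-0.0004, -0.0002, -0.104] spin 0.020
dp [0.092, -0.224, -0.124] spin 2.790
dp [0.092, -0.224, -0.057] spin 2.790
dp [0.092, -0.224, -0.051] spin 2.790
```

Call:
carry_out(plan=[{"dp": [0,0,-0.02],"spin": 0},{"dp": [0,0,-0.06],"spin": 0},{"dp": [0,0,-0.1],"spin": 0},{"dp": [0.02,-0.04,-0.124],"spin": 0.5},{"dp": [0.035,-0.08,-0.124],"spin": 1},{"dp": [0.052,-0.12,-0.124],"spin": 1.5},{"dp": [0.069,-0.16,-0.124],"spin": 2},{"dp": [0.085,-0.2,-0.124],"spin": 2.5},{"dp": [0.092,-0.224,-0.12],"spin": 2.79},{"dp": [0.092,-0.224,-0.09],"spin": 2.79},{"dp": [0.092,-0.224,-0.065],"spin": 2.79},{"dp": [0.092,-0.224,-0.057],"spin": 2.79},{"dp": [0.092,-0.224,-0.057],"spin": 2.79}])

```text
time: 10.7
position: [536.6, 173.6, 31.4]
orientation: [1.0, 0.024, -0.001, 0.0]
force: [0.4, -0.6, 0.1]
grip_width: 63.8
grasp_force: 55.3
```

```bash
python3 -c "
from h import *
im,W,p,a=cloud('wrist');go(P(PRESS,-8,-8,27),P(PRESS,7,0,27))
cv2.imwrite('pics/w4.png',im[:,:,::-1])"
```

```text
t 10.75 at [537.6 173.7  32.6] yaw 0.048 w 63.3 gf 55.3 F [ 0.5 -0.  -0.8]
dp [-0.0001, -0.0001, 0.0056] spin -0.004
dp [0.0149, -0.0081, 0.0056] spin -0.004
```

View pics/w4.png

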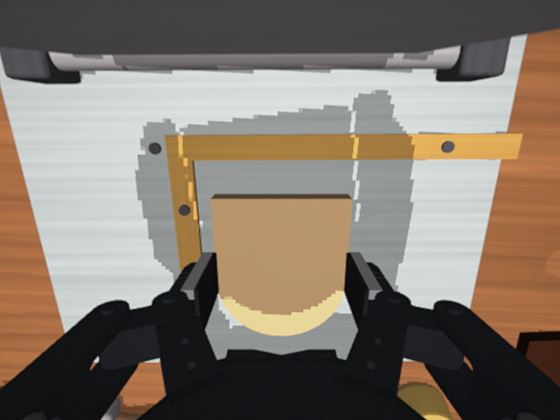

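```bash
python3 -c "
from h import *
np.set_printoptions(precision=1,suppress=True)
cam=manip.camera_info('wrist')
f=ray(cam,[(194,160),(410,158),(517,157),(201,240)],53);print(f, np.arctan2(-(f[0]-f[2])[0],(f[0]-f[2])[1]))
l=ray(cam,[(211,198),(352,197)],66.6);print(l,np.linalg.norm(l[0]-l[1]))
print('gap xy',f[0]-l[0])
go()"
```

```text
[[589.6 218.6  53. ]
 [595.3 112.9  53. ]
 [598.2  60.7  53. ]
 [547.3 216.5  53. ]] 0.05450398976884731
[[574.4 207.5  66.6]
 [577.8 142.6  66.6]] 65.063814099105
gap xy [ 15.2  11.  -13.6]
t 10.75 at [537.6 173.7  32.6] yaw 0.048 w 63.3 gf 55.3 F [ 0.5 -0.  -0.8]
```

Call:
carry_out(plan=[{"dp": [0,0,0.003],"spin": 0},{"dp": [0,0,0.006],"spin": 0},{"dp": [0.005,-0.004,0.006],"spin": 0},{"dp": [0.01,-0.008,0.006],"spin": 0},{"dp": [0.013,-0.009,0.006],"spin": 0},{"dp": [0.013,-0.009,0.006],"spin": 0},{"dp": [0.013,-0.009,0.006],"spin": 0}])

```text
time: 11.45
position: [550.0, 183.5, 26.4]
orientation: [1.0, 0.024, -0.0, 0.0]
force: [0.1, -0.1, -0.8]
grip_width: 63.7
grasp_force: 55.3
```

Call:
carry_out(plan=[{"dp": [0.001,0,0],"spin": 0},{"dp": [0.002,0,0],"spin": 0},{"dp": [0.0025,0,0],"spin": 0},{"dp": [0.0025,0,0],"spin": 0}])

```text
time: 11.85
position: [552.2, 183.5, 26.4]
orientation: [1.0, 0.024, -0.0, 0.0]
force: [-2.0, -1.0, 0.6]
grip_width: 63.5
grasp_force: 55.4
```

Call:
carry_out(plan=[{"dp": [0,-0.001,0],"spin": 0},{"dp": [0,-0.002,0],"spin": 0},{"dp": [0,-0.0025,0],"spin": 0},{"dp": [0,-0.0025,0],"spin": 0}])

```text
time: 12.25
position: [552.2, 184.8, 26.4]
orientation: [1.0, 0.024, -0.0, 0.001]
force: [-0.5, -6.5, 1.2]
grip_width: 63.8
grasp_force: 55.5
```

Call:
carry_out(plan=[{"dp": [0.001,0,0.0005],"spin": 0},{"dp": [0.002,0,0.0005],"spin": 0},{"dp": [0.002,0,0.0005],"spin": 0}])

```text
time: 12.55
position: [552.1, 184.7, 25.9]
orientation: [1.0, 0.024, -0.003, 0.001]
force: [-7.9, -6.7, 6.6]
grip_width: 64.3
grasp_force: 39.4
```

```bash
python3 -c "
from h import *
im,W,p,a=cloud('wrist');go()
cv2.imwrite('pics/w5.png',cv2.resize(im[100:350,120:460],None,fx=2.2,fy=2.2,interpolation=cv2.INTER_CUBIC)[:,:,::-1])"
```

```text
t 12.60 at [552.1 184.8  25.9] yaw 0.048 w 64.5 gf 39.4 F [-8.2 -7.5  6.5]
```

View pics/w5.png

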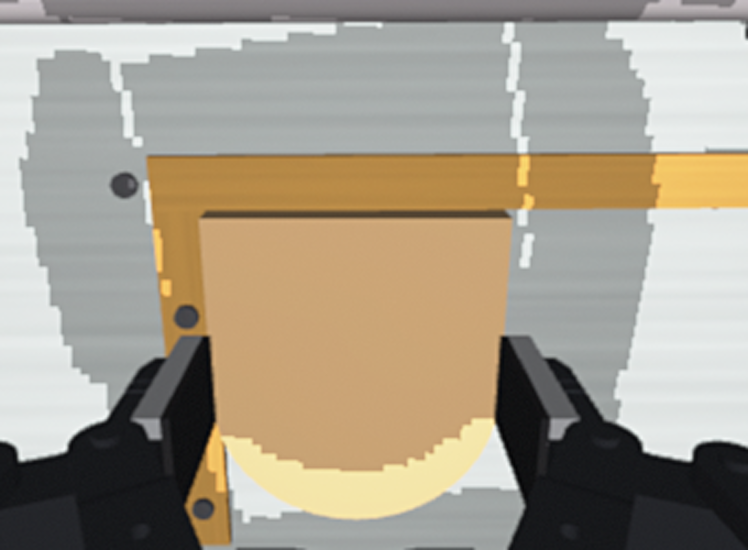

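The large is flush and square in the corner: the breast edge is on the back fence line and the left side on the left fence. I'm releasing, rising and going to the handle.

```bash
sed -i 's/^PRESS=.*/PRESS=(545.1,184.4,.05)/' h.py; python3 -c "
from h import *
go(P(PRESS,7,0,290,0),P(PRESS,91,0,290,np.pi/2),P(PRESS,91,0,213,np.pi/2))"
```

```text
t 12.60 at [552.1 184.8  25.9] yaw 0.048 w 64.5 gf 39.4 F [-8.2 -7.5  6.5]
dp [-0.0, 0.0, -0.2641] spin -0.015
dp [0.084, -0.0001, -0.2641] spin -15.015
dp [0.084, -0.0001, -0.1871] spin -15.015
```

Call:
carry_out(plan=[{"dp": [-0.0005,0,0],"spin": 0},{"dp": [-0.001,0.0015,0],"spin": 0},{"dp": [-0.001,0.0015,-0.001],"spin": 0},{"dp": [-0.001,0.0015,-0.02],"spin": 0},{"dp": [-0.001,0.0015,-0.07],"spin": 0},{"dp": [-0.001,0.0015,-0.12],"spin": 0},{"dp": [-0.001,0.0015,-0.17],"spin": 0},{"dp": [-0.001,0.0015,-0.22],"spin": 0},{"dp": [-0.001,0.0015,-0.264],"spin": 0},{"dp": [-0.001,0.0015,-0.264],"spin": 0}], grip=1)

```text
time: 13.6
position: [556.1, 185.5, 297.6]
orientation: [1.0, 0.024, 0.007, -0.001]
force: [0.9, 0.4, -0.1]
grip_width: 85.5
grasp_force: 0.0
```

```bash
python3 -c "
from h import *
np.set_printoptions(precision=1,suppress=True)
im,W,p,a=cloud('scene')
m=(W[...,2]>225)&(abs(W[...,0]-640)<45)&(abs(W[...,1]-184)<75)&(im.max(2)<90);q=W[m];print(len(q),np.percentile(q,[2,25,50,75,98],axis=0))
go(P(PRESS,7,0,290,np.pi/2),P(PRESS,91,0,290,np.pi/2),P(PRESS,91,0,213,np.pi/2))"
```

```text
255 [[629.9 121.  249.8]
 [634.5 149.4 254.4]
 [637.8 182.6 256.7]
 [639.9 216.4 258.4]
 [643.8 247.5 260.6]]
t 13.65 at [554.9 185.2 293.7] yaw 0.048 w 85.6 gf 0.0 F [ 0.  -0.  -1.2]
dp [-0.0028, 0.0003, 0.0037] spin -15.018
dp [0.0812, 0.0001, 0.0037] spin -15.018
dp [0.0812, 0.0001, 0.0807] spin -15.018
```

Call:
carry_out(plan=[{"dp": [0.02,0,0],"spin": -1.4},{"dp": [0.04,0,0],"spin": -2.8},{"dp": [0.06,0,0],"spin": -4.2},{"dp": [0.0812,0,0],"spin": -5.6},{"dp": [0.0812,0,0],"spin": -7},{"dp": [0.0812,0,0],"spin": -8.4},{"dp": [0.0812,0,0],"spin": -9.8},{"dp": [0.0812,0,0],"spin": -11.2},{"dp": [0.0812,0,0],"spin": -12.6},{"dp": [0.0812,0,0],"spin": -14},{"dp": [0.0812,0,0],"spin": -15.02},{"dp": [0.0812,0,0.03],"spin": -15.02},{"dp": [0.0812,0,0.06],"spin": -15.02},{"dp": [0.0812,0,0.078],"spin": -15.02},{"dp": [0.0812,0,0.078],"spin": -15.02}])

```text
time: 15.15
position: [632.3, 188.3, 206.8]
orientation: [0.689, 0.725, -0.004, -0.003]
force: [-0.7, 0.0, -0.7]
grip_width: 85.3
grasp_force: 0.0
```

Call:
carry_out(plan=[{"dp": [0,0,0],"spin": 0},{"dp": [0,0,0],"spin": 0},{"dp": [0,0,0],"spin": 0},{"dp": [0,0,0],"spin": 0},{"dp": [0,0,0],"spin": 0},{"dp": [0,0,0],"spin": 0},{"dp": [0,0,0],"spin": 0},{"dp": [0,0,0],"spin": 0}], grip=-1, grip_force=40)

```text
time: 15.95
position: [634.6, 188.6, 212.7]
orientation: [0.689, 0.725, 0.0, 0.0]
force: [-2.2, -0.6, 5.9]
grip_width: 12.8
grasp_force: 39.2
```

```bash
python3 -c "
from h import *
go()
s,p,a=pose();c,n=np.cos(.05),np.sin(.05);xp=(p[0]-PRESS[0])*c+(p[1]-PRESS[1])*n
from scipy.optimize import brentq
f=lambda t:90-190*np.cos(t)+22*np.sin(t)
t0=brentq(lambda t:f(t)-xp,.8,1.8);print('press x',xp,'theta',t0)
g=lambda t:62+190*np.sin(t)+22*np.cos(t);print('z bar',g(t0))
for t in np.linspace(t0,0,17)[1:]: print([0,round((f(t)-f(t0))/1000,4),round((g(t0)-g(t))/1000,4)],end=', ')
"
```

```text
t 15.95 at [634.6 188.6 212.7] yaw 1.621 w 12.8 gf 39.2 F [-2.2 -0.6  5.9]
press x 89.60550702469293 theta 1.45345770067824
z bar 253.26903663502995
[0, np.float64(-0.0173), np.float64(0.0008)], [0, np.float64(-0.0346), np.float64(0.0032)], [0, np.float64(-0.0515), np.float64(0.0072)], [0, np.float64(-0.068), np.float64(0.0126)], [0, np.float64(-0.0839), np.float64(0.0196)], [0, np.float64(-0.0991), np.float64(0.0279)], [0, np.float64(-0.1135), np.float64(0.0376)], [0, np.float64(-0.127), np.float64(0.0486)], [0, np.float64(-0.1394), np.float64(0.0607)], [0, np.float64(-0.1507), np.float64(0.0739)], [0, np.float64(-0.1607), np.float64(0.0881)], [0, np.float64(-0.1694), np.float64(0.1032)], [0, np.float64(-0.1767), np.float64(0.1189)], [0, np.float64(-0.1825), np.float64(0.1353)], [0, np.float64(-0.1868), np.float64(0.1521)], [0, np.float64(-0.1896), np.float64(0.1693)],
```

Call:
carry_out(plan=[{"dp": [0,-0.009,0.0002],"spin": 0},{"dp": [0,-0.0173,0.0008],"spin": 0},{"dp": [0,-0.0346,0.0032],"spin": 0},{"dp": [0,-0.0515,0.0072],"spin": 0},{"dp": [0,-0.068,0.0126],"spin": 0},{"dp": [0,-0.0839,0.0196],"spin": 0},{"dp": [0,-0.0991,0.0279],"spin": 0},{"dp": [0,-0.1135,0.0376],"spin": 0},{"dp": [0,-0.127,0.0486],"spin": 0},{"dp": [0,-0.1394,0.0607],"spin": 0},{"dp": [0,-0.1507,0.0739],"spin": 0},{"dp": [0,-0.1607,0.0881],"spin": 0},{"dp": [0,-0.1694,0.1032],"spin": 0},{"dp": [0,-0.1767,0.1189],"spin": 0},{"dp": [0,-0.1825,0.1353],"spin": 0},{"dp": [0,-0.185,0.145],"spin": 0},{"dp": [0,-0.1868,0.1521],"spin": 0},{"dp": [0,-0.188,0.158],"spin": 0},{"dp": [0,-0.189,0.164],"spin": 0},{"dp": [0,-0.1896,0.168],"spin": 0}])

```text
time: 17.95
position: [445.8, 178.9, 43.9]
orientation: [0.689, 0.725, 0.0, 0.0]
force: [3.2, -4.4, 2.7]
grip_width: 12.4
grasp_force: 44.4
```

Call:
carry_out(plan=[{"dp": [0,0,0.0015],"spin": 0},{"dp": [0,0,0.003],"spin": 0},{"dp": [0,0,0.003],"spin": 0}])

```text
time: 18.25
position: [445.4, 178.9, 40.9]
orientation: [0.689, 0.725, -0.0, 0.0]
force: [3.5, -4.2, 0.3]
grip_width: 12.9
grasp_force: 44.3
```

Call:
carry_out(plan=[{"dp": [0,0,0.0015],"spin": 0},{"dp": [0,0,0.003],"spin": 0},{"dp": [0,0,0.0045],"spin": 0},{"dp": [0,0,0.0045],"spin": 0}])

```text
time: 18.65
position: [445.3, 179.0, 39.1]
orientation: [0.689, 0.725, 0.0, 0.001]
force: [-6.4, -6.4, 31.4]
grip_width: 12.7
grasp_force: 47.5
```

```bash
python3 -c "
from h import *
np.set_printoptions(precision=1,suppress=True)
im,W,p,a=cloud('scene')
c,n=np.cos(.05),np.sin(.05);dx=W[...,0]-PRESS[0];dy=W[...,1]-PRESS[1];X=np.stack([c*dx+n*dy,-n*dx+c*dy,W[...,2]],-1)
m=(abs(X[...,1])<100)&(X[...,0]>-60)&(X[...,0]<85)&(X[...,2]>80)&(X[...,2]<110)
q=X[m];b=np.digitize(q[:,0],np.arange(-60,90,15))
for i in range(1,11):
  k=q[b==i]
  if len(k)>5: print(-60+15*i,len(k),np.percentile(k[:,2],[10,50,90]))
cv2.imwrite('pics/s3.png',cv2.resize(im[120:260,270:430],None,fx=4,fy=4)[:,:,::-1])
go()"
```

```text
-45 46 [85.2 90.2 95.8]
-30 119 [85.3 95.8 99.4]
-15 160 [ 85.  104.  109.2]
0 140 [ 83.7  98.6 109.1]
15 144 [ 83.4  98.5 108.9]
30 178 [ 84.  103.6 108.9]
45 260 [ 87.8 100.2 108.7]
60 225 [85.4 96.2 98.5]
75 241 [81.9 89.1 96.4]
90 25 [81.4 83.1 85. ]
t 18.70 at [445.3 178.9  39.1] yaw 1.621 w 12.9 gf 47.4 F [-6.2 -7.4 30.6]
```

Hard stop reached at 31 N, so the platen is shut. I'm easing off and holding for a second.

Call:
carry_out(plan=[{"dp": [0,0,-0.0025],"spin": 0},{"dp": [0,0,-0.0025],"spin": 0},{"dp": [0,0,-0.0025],"spin": 0},{"dp": [0,0,-0.0025],"spin": 0},{"dp": [0,0,-0.0025],"spin": 0},{"dp": [0,0,-0.0025],"spin": 0},{"dp": [0,0,-0.0025],"spin": 0},{"dp": [0,0,-0.0025],"spin": 0},{"dp": [0,0,-0.0025],"spin": 0},{"dp": [0,0,-0.0025],"spin": 0}])

```text
time: 19.7
position: [445.2, 178.9, 39.3]
orientation: [0.689, 0.725, -0.0, 0.0]
force: [1.6, -4.9, 6.3]
grip_width: 12.7
grasp_force: 45.1
```

```bash
python3 -c "
import numpy as np
f=lambda t:90-190*np.cos(t)+22*np.sin(t)
g=lambda t:62+190*np.sin(t)+22*np.cos(t)
for t in np.r_[.04,.1,np.linspace(.2,1.6,15)]: print('{\"dp\": [0, %.4f, %.4f], \"spin\": 0}'%((f(t)-f(0))/1000,(g(0)-g(t))/1000),end=', ')
"
```

```text
{"dp": [0, 0.0010, -0.0076], "spin": 0}, {"dp": [0, 0.0031, -0.0189], "spin": 0}, {"dp": [0, 0.0082, -0.0373], "spin": 0}, {"dp": [0, 0.0150, -0.0552], "spin": 0}, {"dp": [0, 0.0236, -0.0723], "spin": 0}, {"dp": [0, 0.0338, -0.0884], "spin": 0}, {"dp": [0, 0.0456, -0.1034], "spin": 0}, {"dp": [0, 0.0589, -0.1172], "spin": 0}, {"dp": [0, 0.0734, -0.1296], "spin": 0}, {"dp": [0, 0.0891, -0.1405], "spin": 0}, {"dp": [0, 0.1059, -0.1498], "spin": 0}, {"dp": [0, 0.1234, -0.1573], "spin": 0}, {"dp": [0, 0.1417, -0.1631], "spin": 0}, {"dp": [0, 0.1604, -0.1670], "spin": 0}, {"dp": [0, 0.1794, -0.1690], "spin": 0}, {"dp": [0, 0.1985, -0.1691], "spin": 0}, {"dp": [0, 0.2175, -0.1673], "spin": 0},
```

Call:
carry_out(plan=[{"dp": [0,0.001,-0.0076],"spin": 0},{"dp": [0,0.0031,-0.0189],"spin": 0},{"dp": [0,0.0082,-0.0373],"spin": 0},{"dp": [0,0.015,-0.0552],"spin": 0},{"dp": [0,0.0236,-0.0723],"spin": 0},{"dp": [0,0.0338,-0.0884],"spin": 0},{"dp": [0,0.0456,-0.1034],"spin": 0},{"dp": [0,0.0589,-0.1172],"spin": 0},{"dp": [0,0.0734,-0.1296],"spin": 0},{"dp": [0,0.0891,-0.1405],"spin": 0},{"dp": [0,0.1059,-0.1498],"spin": 0},{"dp": [0,0.1234,-0.1573],"spin": 0},{"dp": [0,0.1417,-0.1631],"spin": 0},{"dp": [0,0.1604,-0.167],"spin": 0},{"dp": [0,0.1794,-0.169],"spin": 0},{"dp": [0,0.1985,-0.1691],"spin": 0},{"dp": [0,0.2175,-0.1673],"spin": 0},{"dp": [0,0.2175,-0.1673],"spin": 0}])

```text
time: 21.5
position: [663.5, 190.6, 205.6]
orientation: [0.689, 0.725, 0.0, -0.0]
force: [4.5, -0.4, 3.5]
grip_width: 12.4
grasp_force: 45.9
```

Call:
carry_out(plan=[{"dp": [0,0,0],"spin": 0},{"dp": [0,0,0],"spin": 0},{"dp": [0,0,0],"spin": 0},{"dp": [0,0,0],"spin": 0},{"dp": [0,0,-0.03],"spin": 0},{"dp": [0,0,-0.06],"spin": 0},{"dp": [0,0,-0.08],"spin": 0},{"dp": [0,-0.02,-0.08],"spin": 0}], grip=1)

```text
time: 22.3
position: [644.5, 189.0, 289.3]
orientation: [0.689, 0.724, 0.003, 0.002]
force: [0.6, 0.4, 0.1]
grip_width: 85.4
grasp_force: 0.0
```

```bash
python3 -c "
from h import *
go(P(PRESS,7,0,290,0),P(PRESS,7,0,30,0),P(PRESS,7,0,26,0))
manip.camera_info('wrist')"
```

```text
t 22.30 at [644.5 189.  289.3] yaw 1.620 w 85.4 gf 0.0 F [0.6 0.4 0.1]
dp [0.0003, -0.0925, -0.0007] spin 14.995
dp [0.0003, -0.0925, 0.2593] spin 14.995
dp [0.0003, -0.0925, 0.2633] spin 14.995
```

Call:
carry_out(plan=[{"dp": [0,-0.03,0],"spin": 1.4},{"dp": [0,-0.06,0],"spin": 2.8},{"dp": [0.0003,-0.0925,0],"spin": 4.2},{"dp": [0.0003,-0.0925,0],"spin": 5.6},{"dp": [0.0003,-0.0925,0.02],"spin": 7},{"dp": [0.0003,-0.0925,0.04],"spin": 8.4},{"dp": [0.0003,-0.0925,0.06],"spin": 9.8},{"dp": [0.0003,-0.0925,0.08],"spin": 11.2},{"dp": [0.0003,-0.0925,0.1],"spin": 12.6},{"dp": [0.0003,-0.0925,0.13],"spin": 14},{"dp": [0.0003,-0.0925,0.17],"spin": 15},{"dp": [0.0003,-0.0925,0.21],"spin": 15},{"dp": [0.0003,-0.0925,0.245],"spin": 15},{"dp": [0.0003,-0.0925,0.259],"spin": 15},{"dp": [0.0003,-0.0925,0.263],"spin": 15},{"dp": [0.0003,-0.0925,0.263],"spin": 15},{"dp": [0.0003,-0.0925,0.263],"spin": 15}])

```text
time: 24.0
position: [551.4, 184.9, 25.1]
orientation: [1.0, 0.025, 0.002, -0.0]
force: [0.7, -0.2, -0.0]
grip_width: 85.5
grasp_force: 0.0
```

Call:
carry_out(plan=[{"dp": [0,0,0],"spin": 0},{"dp": [0,0,0],"spin": 0},{"dp": [0,0,0],"spin": 0},{"dp": [0,0,0],"spin": 0},{"dp": [0,0,0],"spin": 0},{"dp": [0,0,0],"spin": 0},{"dp": [0,0,0],"spin": 0}], grip=-1, grip_force=60)

```text
time: 24.7
position: [551.0, 184.7, 25.4]
orientation: [1.0, 0.025, 0.001, -0.0]
force: [-2.1, -0.3, 8.6]
grip_width: 63.7
grasp_force: 64.8
```

```bash
python3 -c "
from h import *
go(P(PRESS,7,0,120,0),P(TRAY,60,0,120,0),P(TRAY,50,0,-10,0))"
```

```text
t 24.70 at [551.  184.7  25.4] yaw 0.050 w 63.7 gf 64.8 F [-2.1 -0.3  8.6]
dp [0.0011, -0.0, -0.0946] spin 0.002
dp [0.0283, 0.4593, -0.0946] spin -0.055
dp [0.0183, 0.4594, 0.0354] spin -0.055
```

Call:
carry_out(plan=[{"dp": [0,0.001,-0.02],"spin": 0},{"dp": [0,0.001,-0.06],"spin": 0},{"dp": [0,0.02,-0.09],"spin": 0},{"dp": [0.003,0.065,-0.095],"spin": 0},{"dp": [0.006,0.11,-0.095],"spin": 0},{"dp": [0.008,0.155,-0.095],"spin": 0},{"dp": [0.01,0.2,-0.095],"spin": 0},{"dp": [0.012,0.245,-0.095],"spin": 0},{"dp": [0.014,0.29,-0.095],"spin": 0},{"dp": [0.016,0.335,-0.095],"spin": 0},{"dp": [0.019,0.38,-0.095],"spin": 0},{"dp": [0.021,0.42,-0.095],"spin": -0.05},{"dp": [0.0225,0.45,-0.095],"spin": -0.05},{"dp": [0.0232,0.4594,-0.07],"spin": -0.05},{"dp": [0.0232,0.4594,-0.03],"spin": -0.05},{"dp": [0.0232,0.4594,0.01],"spin": -0.05},{"dp": [0.0232,0.4594,0.035],"spin": -0.05},{"dp": [0.0232,0.4594,0.035],"spin": -0.05},{"dp": [0.0232,0.4594,0.035],"spin": -0.05}])

```text
time: 26.6
position: [596.7, -273.3, -10.8]
orientation: [1.0, 0.028, 0.0, 0.0]
force: [0.3, -0.2, -0.1]
grip_width: 63.5
grasp_force: 66.1
```

```bash
python3 -c "
from h import *
np.set_printoptions(precision=1,suppress=True)
im,W,p,a=cloud('wrist');go(P(TRAY,54,0,-19,0))
cv2.imwrite('pics/w6.png',im[:,:,::-1])"
```

```text
t 26.65 at [ 597.4 -273.7   -9.6] yaw 0.055 w 64.0 gf 66.1 F [ 0.5 -1.  -0.6]
dp [-0.0011, -0.0008, 0.0094] spin -0.006
```

View pics/w6.png

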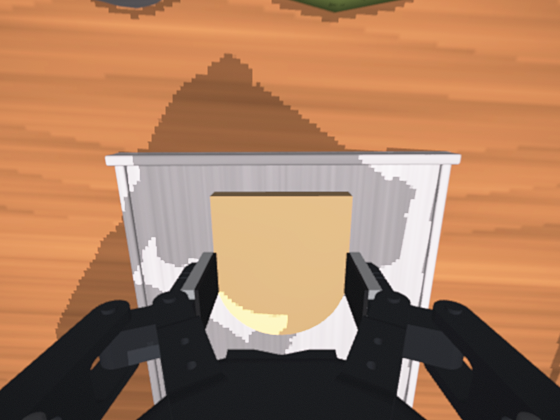

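```bash
python3 -c "
from h import *
np.set_printoptions(precision=1,suppress=True)
cam=manip.camera_info('wrist')
print(ray(cam,[(106,157),(461,156),(283,155),(283,164)],14));print(ray(cam,[(283,166)],4),ray(cam,[(211,197),(351,196)],25))
np.save
"
```

```text
[[ 648.7 -187.4   14. ]
 [ 658.1 -357.    14. ]
 [ 654.1 -271.8   14. ]
 [ 649.8 -272.    14. ]]
[[ 647.4 -272.3    4. ]] [[ 634.5 -239.7   25. ]
 [ 638.3 -303.9   25. ]]
```

The far wall's inner face is at x≈649 and the lift is 12 mm short of it and centred. I'm lowering, sliding 10 mm forward and releasing.

Call:
carry_out(plan=[{"dp": [0,-0.0005,0.005],"spin": 0},{"dp": [0.002,-0.0005,0.0105],"spin": 0},{"dp": [0.006,-0.0005,0.0105],"spin": 0},{"dp": [0.0095,-0.0005,0.0107],"spin": 0},{"dp": [0.0095,-0.0005,0.0107],"spin": 0},{"dp": [0.0095,-0.0005,0.0107],"spin": 0}])

```text
time: 27.25
position: [606.8, -272.7, -20.7]
orientation: [1.0, 0.028, 0.001, 0.001]
force: [-0.1, 0.4, 5.0]
grip_width: 63.4
grasp_force: 70.8
```

Call:
carry_out(plan=[{"dp": [0,0,0],"spin": 0},{"dp": [0,0,0],"spin": 0},{"dp": [0,0,0],"spin": 0},{"dp": [0,0,0],"spin": 0},{"dp": [0,0,-0.02],"spin": 0},{"dp": [0,0,-0.06],"spin": 0},{"dp": [0,0,-0.1],"spin": 0},{"dp": [0,0,-0.14],"spin": 0},{"dp": [0,0,-0.18],"spin": 0},{"dp": [0,0,-0.22],"spin": 0},{"dp": [0,0,-0.25],"spin": 0},{"dp": [0,-0.04,-0.25],"spin": 0},{"dp": [0,-0.09,-0.25],"spin": 0},{"dp": [0,-0.13,-0.25],"spin": 0},{"dp": [0,-0.16,-0.25],"spin": 0},{"dp": [0,-0.16,-0.25],"spin": 0},{"dp": [0,-0.16,-0.25],"spin": 0}], grip=1)

```text
time: 28.95
position: [596.9, -111.8, 227.8]
orientation: [1.0, 0.028, 0.0, 0.0]
force: [-0.1, 0.1, 1.1]
grip_width: 85.2
grasp_force: 0.0
```

```bash
python3 -c "
from h import *
np.set_printoptions(precision=3,suppress=True)
cam=manip.camera_info('wrist');im,W,p,a=cloud('wrist');go()
for n,X in (('large',(610,-272,14)),('medium',(627.5,-60.5,10)),('small',(429.5,-49,10))): print(n,proj(cam,X))
np.savez('w7.npz',p=im,**cam);cv2.imwrite('pics/w7.png',cv2.resize(im,None,fx=1.42,fy=1.42)[:,:,::-1])"
```

```text
t 29.00 at [ 596.9 -112.7  227.6] yaw 0.055 w 85.1 gf 0.0 F [ 0.1 -0.9 -0.1]
large [[404.668 174.632]]
medium [[241.875 151.659]]
small [[231.78  287.436]]
```

View pics/w7.png

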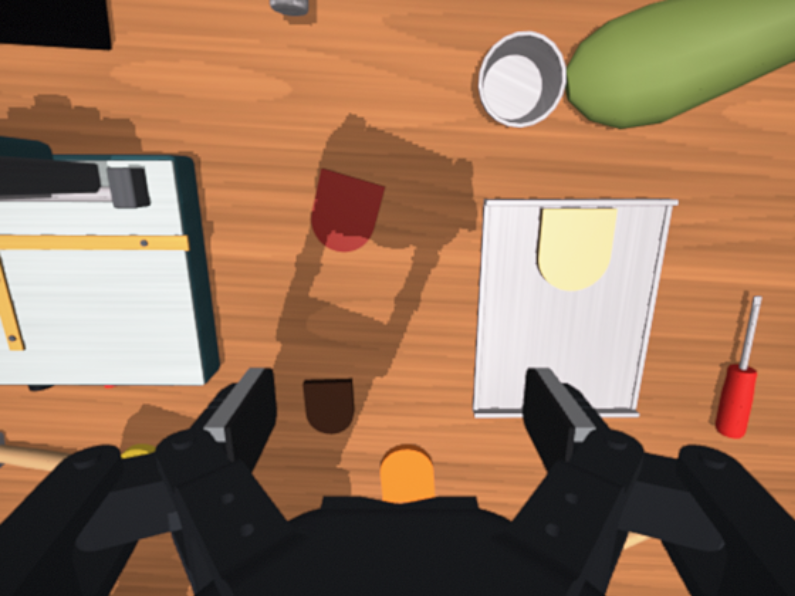

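The large lies flat and square against the far wall. Medium corners are at display (320,168) and (385,186), small at (304,379) and (354,379).

Run:
```python
from h import *
np.set_printoptions(precision=3,suppress=True)
cam=np.load("w7.npz");f=lambda L:np.array(L)/1.42-.3
print(fitpts(cam,"large",f([(540,208),(616,209),(538,255),(573,291),(610,255)]),14,.05))
m=fitpts(cam,"medium",f([(320,168),(385,186),(311,215),(343,251),(373,234)]),10,-.2);print(m)
print(fitpts(cam,"small",f([(304,380),(354,379),(305,405),(330,434),(354,405)]),10,.09))
q=m[0]
go((q[0],q[1],228,q[2]),(q[0],q[1],-23.5,q[2]))
```

```text
(array([ 607.603, -271.331,    0.062]), array([ 0.8,  1.4, -0.6, -0.3,  0.5, -0.3, -0.5]))
(array([628.502, -60.941,  -0.204]), array([-0.2,  0.4, -0.4, -0.2, -0.2,  0.7, -0.5]))
(array([431.633, -49.433,   0.055]), array([ 0.8, -0.1,  1.8, -0.8, -0.7, -2.6,  0.1]))
t 29.00 at [ 596.9 -112.7  227.6] yaw 0.055 w 85.1 gf 0.0 F [ 0.1 -0.9 -0.1]
dp [0.0344, -0.0499, -0.0004] spin 2.473
dp [0.0344, -0.0499, 0.2511] spin 2.473
```

Call:
carry_out(plan=[{"dp": [0.0344,-0.0499,0],"spin": 1.3},{"dp": [0.034,-0.05,0.03],"spin": 2.55},{"dp": [0.034,-0.05,0.08],"spin": 2.55},{"dp": [0.034,-0.05,0.13],"spin": 2.55},{"dp": [0.034,-0.05,0.18],"spin": 2.55},{"dp": [0.034,-0.05,0.22],"spin": 2.55},{"dp": [0.034,-0.05,0.24],"spin": 2.55},{"dp": [0.034,-0.05,0.2496],"spin": 2.55},{"dp": [0.034,-0.05,0.2496],"spin": 2.55},{"dp": [0.034,-0.05,0.2496],"spin": 2.55}])

```text
time: 30.0
position: [629.0, -61.3, -20.9]
orientation: [0.994, -0.106, 0.001, 0.0]
force: [0.3, -0.4, 0.4]
grip_width: 85.6
grasp_force: 0.0
```

Call:
carry_out(plan=[{"dp": [0,0,0],"spin": 0},{"dp": [0,0,0],"spin": 0},{"dp": [0,0,0],"spin": 0},{"dp": [0,0,0],"spin": 0},{"dp": [0,0,0],"spin": 0},{"dp": [0,0,0],"spin": 0},{"dp": [0,0,0],"spin": 0},{"dp": [0,0,0],"spin": 0}], grip=-1, grip_force=60)

```text
time: 30.8
position: [629.0, -60.8, -19.7]
orientation: [0.994, -0.106, 0.002, 0.0]
force: [-1.7, -0.2, 7.2]
grip_width: 54.5
grasp_force: 61.4
```

```bash
python3 -c "
from h import *
s,p,a=pose();z=p[2]
go((p[0],p[1],120,a),P(PRESS,3,-4,120),P(PRESS,3,-4,z+51),P(PRESS,11,4,z+51))"
```

```text
t 30.80 at [629.  -60.8 -19.7] yaw -0.212 w 54.5 gf 61.4 F [-1.7 -0.2  7.2]
dp [0.0, -0.0, -0.1397] spin -0.000
dp [-0.1296, -0.219, -0.1397] spin -2.498
dp [-0.1296, -0.219, -0.051] spin -2.498
dp [-0.124, -0.2288, -0.051] spin -2.498
```

Call:
carry_out(plan=[{"dp": [0,0,-0.02],"spin": 0},{"dp": [0,0,-0.06],"spin": 0},{"dp": [0,0,-0.1],"spin": 0},{"dp": [-0.02,-0.035,-0.135],"spin": -0.5},{"dp": [-0.045,-0.075,-0.14],"spin": -1},{"dp": [-0.07,-0.115,-0.14],"spin": -1.5},{"dp": [-0.09,-0.155,-0.14],"spin": -2},{"dp": [-0.115,-0.195,-0.14],"spin": -2.5},{"dp": [-0.1296,-0.219,-0.13],"spin": -2.5},{"dp": [-0.1296,-0.219,-0.1],"spin": -2.5},{"dp": [-0.1296,-0.219,-0.07],"spin": -2.5},{"dp": [-0.1296,-0.219,-0.057],"spin": -2.5},{"dp": [-0.1296,-0.219,-0.057],"spin": -2.5},{"dp": [-0.1296,-0.219,-0.057],"spin": -2.5}])

```text
time: 32.2
position: [548.2, 180.8, 36.1]
orientation: [1.0, 0.025, 0.001, -0.0]
force: [0.2, -0.8, -0.5]
grip_width: 54.6
grasp_force: 63.2
```

```bash
cat >> h.py <<'E'
def presschk(name,save=None):
    """lift outline vs. fence corner in the wrist view: corner estimate of breast edge by colour mask, in press frame of the given PRESS"""
    cam=manip.camera_info('wrist');im,W,p,a=cloud('wrist');c,n=np.cos(PRESS[2]),np.sin(PRESS[2])
    dx,dy=W[...,0]-PRESS[0],W[...,1]-PRESS[1];X=np.stack([c*dx+n*dy,-n*dx+c*dy,W[...,2]],-1)
    if save: np.savez(save,p=im,X=X)
    L,r=LAB[name]
    box=(abs(X[...,1]-(33-r))<45)&(X[...,0]>-20)&(X[...,0]<60)
    grey=im.astype(int).max(2)
    for lab,m in (('top',box&(X[...,2]>55.5)&(X[...,2]<95)&(X[...,0]<45.5)&(abs(X[...,1]-(33-r))<r+6)&(X[...,0]>13)),):
        q=X[m];print(lab,len(q),'z med %.1f'%np.median(q[:,2]),'x max %.1f'%np.percentile(q[:,0],99),'y',np.percentile(q[:,1],[1,99]).round(1))
        far=[];
        for y in np.arange(-15,16,3)+33-r:
            k=q[abs(q[:,1]-y)<1.5]; 
            if len(k)>10: far.append((y,np.percentile(k[:,0],97)))
        far=np.array(far);f=np.polyfit(far[:,0],far[:,1],1);print('edge angle in press %.3f'%(-f[0]))
E
python3 -c "
from h import *
presschk('medium','w8.npz');go(P(PRESS,3,-4,31),P(PRESS,11,4,31))"
```

```text
top 5966 z med 64.9 x max 36.1 y [-30.7  29. ]
edge angle in press -0.008
t 32.25 at [548.5 180.8  36.5] yaw 0.050 w 54.0 gf 63.2 F [-0.8 -0.4 -0.2]
dp [-0.0002, 0.0003, 0.0055] spin -0.004
dp [0.0078, -0.0077, 0.0055] spin -0.004
```

Call:
carry_out(plan=[{"dp": [0,0,0.003],"spin": 0},{"dp": [0.003,-0.003,0.0055],"spin": 0},{"dp": [0.006,-0.006,0.0055],"spin": 0},{"dp": [0.007,-0.007,0.0055],"spin": 0},{"dp": [0.007,-0.007,0.0055],"spin": 0},{"dp": [0.007,-0.007,0.0055],"spin": 0}])

```text
time: 32.85
position: [554.7, 188.3, 30.4]
orientation: [1.0, 0.025, 0.001, 0.0]
force: [-1.4, -2.2, 4.6]
grip_width: 54.6
grasp_force: 64.8
```

Call:
carry_out(plan=[{"dp": [0.001,0,0],"spin": 0},{"dp": [0.002,0,0],"spin": 0},{"dp": [0.0025,0,0],"spin": 0},{"dp": [0.0025,0,0],"spin": 0}])

```text
time: 33.25
position: [556.4, 188.6, 30.4]
orientation: [1.0, 0.025, 0.0, -0.0]
force: [-3.5, 0.6, 7.8]
grip_width: 54.1
grasp_force: 65.2
```

Call:
carry_out(plan=[{"dp": [0,-0.001,0],"spin": 0},{"dp": [0,-0.002,0],"spin": 0},{"dp": [0,-0.0025,0],"spin": 0},{"dp": [0,-0.0025,0],"spin": 0}])

```text
time: 33.65
position: [556.6, 189.1, 30.4]
orientation: [1.0, 0.025, 0.0, 0.001]
force: [-3.3, -8.5, 7.7]
grip_width: 54.3
grasp_force: 65.3
```

Call:
carry_out(plan=[{"dp": [0.001,0,0],"spin": 0},{"dp": [0.0018,0,0],"spin": 0},{"dp": [0.0018,0,0],"spin": 0}])

```text
time: 33.95
position: [556.7, 189.1, 30.3]
orientation: [1.0, 0.025, -0.002, 0.002]
force: [-7.1, -10.3, 12.1]
grip_width: 54.3
grasp_force: 66.5
```

```bash
python3 -c "
from h import *
presschk('medium','w9.npz');go(P(PRESS,11,4,290,0),P(PRESS,117,0,290,np.pi/2),P(PRESS,117,0,212,np.pi/2))"
```

```text
top 8890 z med 59.6 x max 44.9 y [-28.3  36.9]
edge angle in press -0.008
t 34.00 at [556.7 189.1  30.3] yaw 0.051 w 54.2 gf 66.4 F [-8.7 -8.9 11.7]
dp [-0.0008, 0.0002, -0.2597] spin 0.005
dp [0.1052, 0.0042, -0.2597] spin -14.995
dp [0.1052, 0.0042, -0.1817] spin -14.995
```

Call:
carry_out(plan=[{"dp": [-0.0005,0,-0.0005],"spin": 0},{"dp": [-0.0015,0.0015,-0.0015],"spin": 0},{"dp": [-0.0015,0.0015,-0.0015],"spin": 0},{"dp": [-0.0015,0.0015,-0.02],"spin": 0},{"dp": [-0.0015,0.0015,-0.07],"spin": 0},{"dp": [-0.0015,0.0015,-0.12],"spin": 0},{"dp": [0,0.0015,-0.17],"spin": -1},{"dp": [0.02,0.003,-0.22],"spin": -2.4},{"dp": [0.04,0.004,-0.26],"spin": -3.8},{"dp": [0.06,0.004,-0.262],"spin": -5.2},{"dp": [0.08,0.004,-0.262],"spin": -6.6},{"dp": [0.1052,0.0042,-0.262],"spin": -8},{"dp": [0.1052,0.0042,-0.262],"spin": -9.4},{"dp": [0.1052,0.0042,-0.262],"spin": -10.8},{"dp": [0.1052,0.0042,-0.262],"spin": -12.2},{"dp": [0.1052,0.0042,-0.262],"spin": -13.6},{"dp": [0.1052,0.0042,-0.262],"spin": -15},{"dp": [0.1052,0.0042,-0.262],"spin": -15}], grip=1)

```text
time: 35.8
position: [663.5, 192.3, 291.2]
orientation: [0.689, 0.725, -0.0, -0.0]
force: [0.3, 0.5, 0.4]
grip_width: 85.2
grasp_force: 0.0
```

```bash
python3 -c "
from h import *
im,W,p,a=cloud('scene')
m=(W[...,2]>225)&(abs(W[...,0]-650)<45)&(abs(W[...,1]-184)<75)&(W[...,2]<270)&(im.max(2)<90);q=W[m];print(len(q),np.percentile(q,[2,50,98],axis=0).round(1))
go(P(PRESS,117,0,290,np.pi/2),P(PRESS,117,0,211,np.pi/2))"
```

```text
268 [[659.1 123.2 246.5]
 [667.7 184.  254.9]
 [674.2 251.8 258.1]]
t 35.85 at [663.5 192.2 291.3] yaw 1.618 w 85.6 gf 0.0 F [-0.5  0.1  0.2]
dp [-0.0019, -0.0016, 0.0013] spin -0.028
dp [-0.0019, -0.0016, 0.0803] spin -0.028
```

Call:
carry_out(plan=[{"dp": [-0.002,0,0.04],"spin": 0},{"dp": [-0.002,0,0.07],"spin": 0},{"dp": [-0.002,0,0.08],"spin": 0},{"dp": [-0.002,0,0.08],"spin": 0},{"dp": [-0.002,0,0.08],"spin": 0}])

```text
time: 36.35
position: [664.3, 190.3, 213.2]
orientation: [0.69, 0.724, 0.001, 0.001]
force: [0.3, -0.7, 0.1]
grip_width: 86.0
grasp_force: 0.0
```

Call:
carry_out(plan=[{"dp": [0,0,0],"spin": 0},{"dp": [0,0,0],"spin": 0},{"dp": [0,0,0],"spin": 0},{"dp": [0,0,0],"spin": 0},{"dp": [0,0,0],"spin": 0},{"dp": [0,0,0],"spin": 0},{"dp": [0,0,0],"spin": 0},{"dp": [0,0,0],"spin": 0}], grip=-1, grip_force=50)

```text
time: 37.15
position: [663.6, 190.1, 211.8]
orientation: [0.689, 0.725, 0.0, 0.0]
force: [-0.7, -0.5, 2.3]
grip_width: 12.4
grasp_force: 48.7
```

```bash
cat >> h.py <<'E'
def arc():
    from scipy.optimize import brentq
    s,p,a=pose();c,n=np.cos(.05),np.sin(.05);xp=(p[0]-PRESS[0])*c+(p[1]-PRESS[1])*n
    f=lambda t:90-190*np.cos(t)+22*np.sin(t);g=lambda t:62+190*np.sin(t)+22*np.cos(t)
    t0=brentq(lambda t:f(t)-xp,.8,1.9);print('press x %.1f theta %.3f'%(xp,t0))
    for t in np.r_[np.linspace(t0,.15,16)[1:],.11,.07,.04,.015,0]: print('{"dp": [0, %.4f, %.4f], "spin": 0}'%((f(t)-f(t0))/1000,(g(t0)-g(t))/1000),end=', ')
E
python3 -c "
from h import *
go();arc()"
```

```text
t 37.15 at [663.6 190.1 211.8] yaw 1.621 w 12.4 gf 48.7 F [-0.7 -0.5  2.3]
press x 118.6 theta 1.606
{"dp": [0, -0.0185, -0.0019], "spin": 0}, {"dp": [0, -0.0370, -0.0020], "spin": 0}, {"dp": [0, -0.0555, -0.0003], "spin": 0}, {"dp": [0, -0.0737, 0.0032], "spin": 0}, {"dp": [0, -0.0915, 0.0085], "spin": 0}, {"dp": [0, -0.1087, 0.0154], "spin": 0}, {"dp": [0, -0.1252, 0.0240], "spin": 0}, {"dp": [0, -0.1407, 0.0341], "spin": 0}, {"dp": [0, -0.1552, 0.0457], "spin": 0}, {"dp": [0, -0.1685, 0.0587], "spin": 0}, {"dp": [0, -0.1805, 0.0728], "spin": 0}, {"dp": [0, -0.1910, 0.0881], "spin": 0}, {"dp": [0, -0.2000, 0.1043], "spin": 0}, {"dp": [0, -0.2074, 0.1213], "spin": 0}, {"dp": [0, -0.2132, 0.1390], "spin": 0}, {"dp": [0, -0.2150, 0.1464], "spin": 0}, {"dp": [0, -0.2166, 0.1539], "spin": 0}, {"dp": [0, -0.2176, 0.1595], "spin": 0}, {"dp": [0, -0.2182, 0.1643], "spin": 0}, {"dp": [0, -0.2186, 0.1671], "spin": 0},
```

Call:
carry_out(plan=[{"dp": [0,-0.0185,-0.0019],"spin": 0},{"dp": [0,-0.037,-0.002],"spin": 0},{"dp": [0,-0.0555,-0.0003],"spin": 0},{"dp": [0,-0.0737,0.0032],"spin": 0},{"dp": [0,-0.0915,0.0085],"spin": 0},{"dp": [0,-0.1087,0.0154],"spin": 0},{"dp": [0,-0.1252,0.024],"spin": 0},{"dp": [0,-0.1407,0.0341],"spin": 0},{"dp": [0,-0.1552,0.0457],"spin": 0},{"dp": [0,-0.1685,0.0587],"spin": 0},{"dp": [0,-0.1805,0.0728],"spin": 0},{"dp": [0,-0.191,0.0881],"spin": 0},{"dp": [0,-0.2,0.1043],"spin": 0},{"dp": [0,-0.2074,0.1213],"spin": 0},{"dp": [0,-0.2132,0.139],"spin": 0},{"dp": [0,-0.215,0.1464],"spin": 0},{"dp": [0,-0.2166,0.1539],"spin": 0},{"dp": [0,-0.2176,0.1595],"spin": 0},{"dp": [0,-0.2182,0.1643],"spin": 0},{"dp": [0,-0.2186,0.1671],"spin": 0}])

```text
time: 39.15
position: [445.6, 178.9, 44.2]
orientation: [0.689, 0.725, 0.0, 0.0]
force: [3.2, -5.5, 2.9]
grip_width: 12.0
grasp_force: 57.1
```

Call:
carry_out(plan=[{"dp": [0,0,0.002],"spin": 0},{"dp": [0,0,0.004],"spin": 0},{"dp": [0,0,0.0055],"spin": 0},{"dp": [0,0,0.0055],"spin": 0}])

```text
time: 39.55
position: [445.3, 178.9, 41.1]
orientation: [0.689, 0.725, 0.0, 0.001]
force: [-5.1, -7.3, 25.9]
grip_width: 12.2
grasp_force: 59.6
```

Call:
carry_out(plan=[{"dp": [0,0,-0.002],"spin": 0},{"dp": [0,0,-0.002],"spin": 0},{"dp": [0,0,-0.002],"spin": 0},{"dp": [0,0,-0.002],"spin": 0},{"dp": [0,0,-0.002],"spin": 0},{"dp": [0,0,-0.002],"spin": 0},{"dp": [0,0,-0.002],"spin": 0},{"dp": [0,0,-0.002],"spin": 0},{"dp": [0,0,-0.002],"spin": 0},{"dp": [0,0,-0.002],"spin": 0}])

```text
time: 40.55
position: [445.3, 178.9, 41.3]
orientation: [0.689, 0.725, -0.0, 0.0]
force: [0.5, -5.4, 6.7]
grip_width: 12.2
grasp_force: 57.5
```

Call:
carry_out(plan=[{"dp": [0,0.001,-0.0076],"spin": 0},{"dp": [0,0.0031,-0.0189],"spin": 0},{"dp": [0,0.0082,-0.0373],"spin": 0},{"dp": [0,0.015,-0.0552],"spin": 0},{"dp": [0,0.0236,-0.0723],"spin": 0},{"dp": [0,0.0338,-0.0884],"spin": 0},{"dp": [0,0.0456,-0.1034],"spin": 0},{"dp": [0,0.0589,-0.1172],"spin": 0},{"dp": [0,0.0734,-0.1296],"spin": 0},{"dp": [0,0.0891,-0.1405],"spin": 0},{"dp": [0,0.1059,-0.1498],"spin": 0},{"dp": [0,0.1234,-0.1573],"spin": 0},{"dp": [0,0.1417,-0.1631],"spin": 0},{"dp": [0,0.1604,-0.167],"spin": 0},{"dp": [0,0.1794,-0.169],"spin": 0},{"dp": [0,0.1985,-0.1691],"spin": 0},{"dp": [0,0.2175,-0.1673],"spin": 0},{"dp": [0,0.2175,-0.1673],"spin": 0}])

```text
time: 42.35
position: [664.0, 190.5, 208.0]
orientation: [0.689, 0.725, 0.001, 0.0]
force: [4.8, -1.0, 3.4]
grip_width: 12.2
grasp_force: 57.9
```

Call:
carry_out(plan=[{"dp": [0,0,0],"spin": 0},{"dp": [0,0,0],"spin": 0},{"dp": [0,0,0],"spin": 0},{"dp": [0,0,0],"spin": 0},{"dp": [0,0,-0.03],"spin": 0},{"dp": [0,0,-0.06],"spin": 0},{"dp": [0,0,-0.08],"spin": 0},{"dp": [0,-0.02,-0.08],"spin": 0},{"dp": [0,-0.02,-0.08],"spin": 0}], grip=1)

```text
time: 43.25
position: [641.0, 189.3, 289.5]
orientation: [0.689, 0.725, 0.0, 0.0]
force: [0.7, 0.6, -0.5]
grip_width: 85.3
grasp_force: 0.0
```

```bash
python3 -c "
from h import *
go(P(PRESS,11,4,290,0),P(PRESS,11,4,30,0))"
```

```text
t 43.25 at [641.  189.3 289.5] yaw 1.621 w 85.3 gf 0.0 F [ 0.7  0.6 -0.5]
dp [0.0039, -0.0851, -0.0005] spin 15.006
dp [0.0039, -0.0851, 0.2595] spin 15.006
```

Call:
carry_out(plan=[{"dp": [0,-0.03,0],"spin": 1.4},{"dp": [0,-0.06,0],"spin": 2.8},{"dp": [0.004,-0.0851,0],"spin": 4.2},{"dp": [0.004,-0.0851,0],"spin": 5.6},{"dp": [0.004,-0.0851,0.02],"spin": 7},{"dp": [0.004,-0.0851,0.04],"spin": 8.4},{"dp": [0.004,-0.0851,0.06],"spin": 9.8},{"dp": [0.004,-0.0851,0.08],"spin": 11.2},{"dp": [0.004,-0.0851,0.1],"spin": 12.6},{"dp": [0.004,-0.0851,0.13],"spin": 14},{"dp": [0.004,-0.0851,0.17],"spin": 15},{"dp": [0.004,-0.0851,0.21],"spin": 15},{"dp": [0.004,-0.0851,0.245],"spin": 15},{"dp": [0.004,-0.0851,0.257],"spin": 15},{"dp": [0.004,-0.0851,0.26],"spin": 15},{"dp": [0.004,-0.0851,0.26],"spin": 15},{"dp": [0.004,-0.0851,0.26],"spin": 15}])

```text
time: 44.95
position: [558.7, 189.0, 30.1]
orientation: [1.0, 0.025, 0.002, -0.0]
force: [-0.3, 0.3, 0.3]
grip_width: 85.7
grasp_force: 0.0
```

Call:
carry_out(plan=[{"dp": [0,0,0],"spin": 0},{"dp": [0,0,0],"spin": 0},{"dp": [0,0,0],"spin": 0},{"dp": [0,0,0],"spin": 0},{"dp": [0,0,0],"spin": 0},{"dp": [0,0,0],"spin": 0},{"dp": [0,0,0],"spin": 0},{"dp": [0,0,0],"spin": 0}], grip=-1, grip_force=60)

```text
time: 45.75
position: [558.0, 188.9, 30.1]
orientation: [1.0, 0.025, 0.001, -0.0]
force: [-0.9, -0.9, 8.4]
grip_width: 54.5
grasp_force: 61.3
```

```bash
python3 -c "
from h import *
L=(607.6,-271.8,.056)
go(P(PRESS,11,4,120,0),P(L,-56,0,120),P(L,-56,0,10))"
```

```text
t 45.75 at [558.  188.9  30.1] yaw 0.050 w 54.5 gf 61.3 F [-0.9 -0.9  8.4]
dp [-0.0021, -0.0002, -0.0899] spin 0.001
dp [-0.0295, 0.4629, -0.0899] spin -0.057
dp [-0.0295, 0.4629, 0.0201] spin -0.057
```

Call:
carry_out(plan=[{"dp": [0,0.001,-0.02],"spin": 0},{"dp": [0,0.001,-0.06],"spin": 0},{"dp": [0,0.02,-0.09],"spin": 0},{"dp": [-0.003,0.065,-0.09],"spin": 0},{"dp": [-0.006,0.11,-0.09],"spin": 0},{"dp": [-0.008,0.155,-0.09],"spin": 0},{"dp": [-0.01,0.2,-0.09],"spin": 0},{"dp": [-0.012,0.245,-0.09],"spin": 0},{"dp": [-0.014,0.29,-0.09],"spin": 0},{"dp": [-0.016,0.335,-0.09],"spin": 0},{"dp": [-0.019,0.38,-0.09],"spin": 0},{"dp": [-0.021,0.42,-0.09],"spin": -0.06},{"dp": [-0.0225,0.45,-0.08],"spin": -0.06},{"dp": [-0.0235,0.463,-0.05],"spin": -0.06},{"dp": [-0.0235,0.463,-0.01],"spin": -0.06},{"dp": [-0.0235,0.463,0.015],"spin": -0.06},{"dp": [-0.0235,0.463,0.02],"spin": -0.06},{"dp": [-0.0235,0.463,0.02],"spin": -0.06}])

```text
time: 47.55
position: [556.8, -274.8, 8.1]
orientation: [1.0, 0.028, -0.0, -0.0]
force: [0.4, 0.4, -0.4]
grip_width: 54.6
grasp_force: 63.3
```

```bash
python3 -c "
from h import *
np.set_printoptions(precision=1,suppress=True)
im,W,p,a=cloud('wrist');np.savez('w10.npz',p=im,W=W)
go()
L=(607.6,-271.8,.056);c,n=np.cos(.056),np.sin(.056);X=np.stack([c*(W[...,0]-L[0])+n*(W[...,1]-L[1]),-n*(W[...,0]-L[0])+c*(W[...,1]-L[1]),W[...,2]],-1)
for lab,zlo,zhi,xl,xh in (('medium',24,48,-55,45),('large',11,18,-40,42)):
  m=(X[...,2]>zlo)&(X[...,2]<zhi)&(abs(X[...,1])<40)&(X[...,0]>xl)&(X[...,0]<xh)&(im.astype(int)[...,0]-im[...,2]>25)
  q=X[m];print(lab,len(q),np.percentile(q,[1,50,99],axis=0))
"
```

```text
t 47.60 at [ 557.6 -275.2    9.4] yaw 0.057 w 54.4 gf 63.3 F [ 0.3 -0.   0.6]
medium 8148 [[-54.5 -28.2  28.7]
 [-34.3  -0.3  37.1]
 [-18.6  27.6  38.6]]
large 14149 [[-21.9 -32.7  12. ]
 [ 10.7  -0.5  13.5]
 [ 37.8  31.6  15. ]]
```

Call:
carry_out(plan=[{"dp": [0,0,0.007],"spin": 0},{"dp": [0,0,0.012],"spin": 0},{"dp": [0,0,0.0145],"spin": 0},{"dp": [0,0,0.0145],"spin": 0},{"dp": [0,0,0.0145],"spin": 0}])

```text
time: 48.1
position: [557.0, -274.9, -5.9]
orientation: [1.0, 0.028, 0.0, 0.0]
force: [-1.2, 0.7, 2.5]
grip_width: 54.1
grasp_force: 63.9
```

Call:
carry_out(plan=[{"dp": [0,0,0],"spin": 0},{"dp": [0,0,0],"spin": 0},{"dp": [0,0,0],"spin": 0},{"dp": [0,0,0],"spin": 0},{"dp": [0,0,0],"spin": 0},{"dp": [0,0,-0.02],"spin": 0},{"dp": [0,0,-0.06],"spin": 0},{"dp": [0,0,-0.1],"spin": 0},{"dp": [0,0,-0.14],"spin": 0},{"dp": [0,0,-0.18],"spin": 0},{"dp": [0,0,-0.21],"spin": 0},{"dp": [-0.03,-0.04,-0.21],"spin": 0},{"dp": [-0.06,-0.09,-0.21],"spin": 0},{"dp": [-0.07,-0.12,-0.21],"spin": 0},{"dp": [-0.07,-0.12,-0.21],"spin": 0},{"dp": [-0.07,-0.12,-0.21],"spin": 0}], grip=1)

```text
time: 49.7
position: [480.5, -158.7, 204.4]
orientation: [1.0, 0.029, 0.001, 0.001]
force: [0.1, -1.3, -0.4]
grip_width: 85.2
grasp_force: 0.0
```

```bash
cat >> h.py <<'E'
LF=(607.6,-271.8,.056)
def fan():
    im,W,p,a=cloud('wrist');cam=manip.camera_info('wrist');c,n=np.cos(LF[2]),np.sin(LF[2]);dx,dy=W[...,0]-LF[0],W[...,1]-LF[1]
    X=np.stack([c*dx+n*dy,-n*dx+c*dy,W[...,2]],-1)
    for lab,col in (('large',(230,215,160)),('medium',(150,45,45)),('small',(55,35,28))):
        h=im/np.maximum(im.sum(2,keepdims=True),1);t=np.array(col)/sum(col)
        m=(abs(X[...,1])<45)&(X[...,0]>-160)&(X[...,0]<41)&(np.linalg.norm(h-t,axis=2)<.1)&(X[...,2]<32)&(X[...,2]>6)
        if lab=='small': m&=im.max(2)<110
        if lab!='small': m&=im.max(2)>60
        q=X[m]
        if len(q)<80: print(lab,'none',len(q));continue
        A=np.c_[q[:,:2],np.ones(len(q))];k=np.linalg.lstsq(A,q[:,2],rcond=None)[0];r=cv2.minAreaRect(q[:,:2].astype(np.float32))
        print(lab,len(q),'x',np.percentile(q[:,0],[.5,99.5]).round(1),'y',np.percentile(q[:,1],[.5,99.5]).round(1),'slope x %.3f y %.3f'%tuple(k[:2]),'z',np.percentile(q[:,2],[1,50,99]).round(1),'rect ang %.1f'%r[2])
    return im
E
python3 -c "
from h import *
im=fan();cam=manip.camera_info('wrist');go()
np.savez('w11.npz',p=im,**cam);cv2.imwrite('pics/w11.png',cv2.resize(im,None,fx=1.42,fy=1.42)[:,:,::-1])
print(proj(cam,[430,-49,10]))"
```

```text
large 3637 x [-68.6  38.5] y [-33.1  32.7] slope x -0.012 y -0.009 z [ 8.4 13.6 20.2] rect ang 90.0
medium 2744 x [-84.8 -22. ] y [-28.6  28.4] slope x 0.209 y -0.006 z [13.6 21.2 27.5] rect ang 89.7
small 91 x [-69.   32.7] y [-25.8  32.8] slope x -0.101 y -0.248 z [10.5 17.9 28.4] rect ang 43.2
t 49.75 at [ 480.8 -159.4  204.1] yaw 0.057 w 85.2 gf 0.0 F [0.2 0.6 0.9]
[[192.0885549  215.65609312]]
```

```bash
python3 -c "
from h import *
np.set_printoptions(precision=3,suppress=True)
im,W,p,a=cloud('wrist');cam=manip.camera_info('wrist')
m=((abs(W[...,0]-430)<55)&(abs(W[...,1]+49)<55)&(W[...,2]>6.5)&(W[...,2]<14)).astype(np.uint8)
v,u=np.nonzero(m);print(m.sum(),u.min(),u.max(),v.min(),v.max(),im[m>0].mean(0))
print(fit(cam,im,'small',(max(0,u.min()-8),max(0,v.min()-8),u.max()+8,v.max()+8),10,m))
q=fit(cam,im,'small',(max(0,u.min()-8),max(0,v.min()-8),u.max()+8,v.max()+8),10,m)[0]
go((q[0],q[1],-20.5,q[2]))"
```

```text
1623 169 211 193 237 [65.37  37.903 26.483]
(array([429.955, -48.527,   0.086]), np.float64(0.021869738251951598), 1630)
t 49.80 at [ 480.9 -159.9  203.8] yaw 0.056 w 85.2 gf 0.0 F [-0.1  0.3 -0.1]
dp [-0.0446, -0.114, 0.2243] spin -0.286
```

View pics/w11.png

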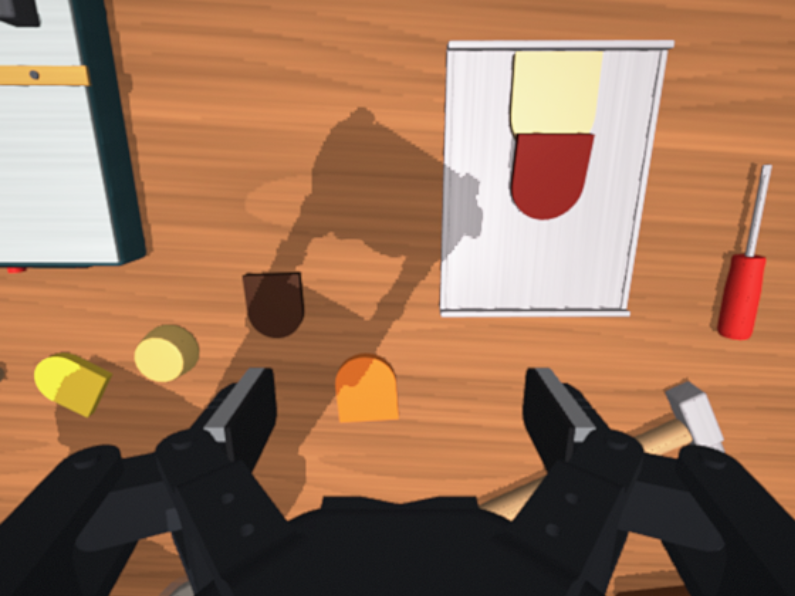

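The fan so far is good, with the medium leaning on the large, and the small is still at (275,305). I'm gripping the small now.

Call:
carry_out(plan=[{"dp": [-0.02,-0.04,0],"spin": -0.1},{"dp": [-0.035,-0.085,0],"spin": -0.2},{"dp": [-0.0446,-0.114,0.01],"spin": -0.29},{"dp": [-0.0446,-0.114,0.05],"spin": -0.29},{"dp": [-0.0446,-0.114,0.1],"spin": -0.29},{"dp": [-0.0446,-0.114,0.15],"spin": -0.29},{"dp": [-0.0446,-0.114,0.195],"spin": -0.29},{"dp": [-0.0446,-0.114,0.215],"spin": -0.29},{"dp": [-0.0446,-0.114,0.2233],"spin": -0.29},{"dp": [-0.0446,-0.114,0.2233],"spin": -0.29},{"dp": [-0.0446,-0.114,0.2233],"spin": -0.29}])

```text
time: 50.9
position: [430.4, -48.3, -18.9]
orientation: [0.999, 0.043, 0.001, 0.0]
force: [0.2, 0.9, 0.6]
grip_width: 85.3
grasp_force: 0.0
```

Call:
carry_out(plan=[{"dp": [0,0,0],"spin": 0},{"dp": [0,0,0],"spin": 0},{"dp": [0,0,0],"spin": 0},{"dp": [0,0,0],"spin": 0},{"dp": [0,0,0],"spin": 0},{"dp": [0,0,0],"spin": 0},{"dp": [0,0,0],"spin": 0},{"dp": [0,0,0],"spin": 0}], grip=-1, grip_force=60)

```text
time: 51.7
position: [430.1, -47.9, -18.1]
orientation: [0.999, 0.043, 0.001, 0.0]
force: [-2.6, 0.4, 13.5]
grip_width: 46.4
grasp_force: 59.2
```

```bash
python3 -c "
from h import *
s,p,a=pose();z=p[2]
go((p[0],p[1],110,a),P(PRESS,7,0,110),P(PRESS,7,0,z+56),P(PRESS,7,0,z+50.7))"
```

```text
t 51.70 at [430.1 -47.9 -18.1] yaw 0.087 w 46.4 gf 59.2 F [-2.6  0.4 13.5]
dp [0.0, 0.0, -0.1281] spin -0.000
dp [0.1417, -0.2212, -0.1281] spin 0.352
dp [0.1417, -0.2212, -0.056] spin 0.352
dp [0.1417, -0.2212, -0.0507] spin 0.352
```

Call:
carry_out(plan=[{"dp": [0,0,-0.02],"spin": 0},{"dp": [0,0,-0.06],"spin": 0},{"dp": [0,0,-0.1],"spin": 0},{"dp": [0.02,-0.035,-0.128],"spin": 0.1},{"dp": [0.045,-0.075,-0.128],"spin": 0.2},{"dp": [0.07,-0.115,-0.128],"spin": 0.35},{"dp": [0.1,-0.155,-0.128],"spin": 0.35},{"dp": [0.125,-0.195,-0.128],"spin": 0.35},{"dp": [0.1417,-0.2212,-0.125],"spin": 0.35},{"dp": [0.1417,-0.2212,-0.1],"spin": 0.35},{"dp": [0.1417,-0.2212,-0.07],"spin": 0.35},{"dp": [0.1417,-0.2212,-0.058],"spin": 0.35},{"dp": [0.1417,-0.2212,-0.058],"spin": 0.35},{"dp": [0.1417,-0.2212,-0.058],"spin": 0.35}])

```text
time: 53.1
position: [552.0, 184.8, 39.4]
orientation: [1.0, 0.025, 0.001, -0.0]
force: [0.0, -0.1, 0.8]
grip_width: 0.0
grasp_force: 0.0
```

```bash
python3 -c "
from h import *
presschk('small','w12.npz');go(P(PRESS,7,0,33))"
```

```text
top 1487 z med 83.4 x max 18.7 y [-13.2  13.4]
edge angle in press 0.191
t 53.15 at [552.4 184.9  39.9] yaw 0.050 w 0.3 gf 0.0 F [-0.3  1.1  0.8]
dp [-0.0003, 0.0001, 0.0069] spin -0.003
```

The grip slackened and the small dropped on the way. I'm locating it by depth and colour.

```bash
cat >> h.py <<'E'
def findsmall(name):
    im,W,p,a=cloud(name);h=im/np.maximum(im.sum(2,keepdims=True),1);t=np.array([65,38,26])/129.
    m=(np.linalg.norm(h-t,axis=2)<.09)&(im.max(2)<115)&(W[...,2]>4)&(W[...,2]<75)&(W[...,0]>330)&(W[...,0]<700)&(abs(W[...,1])<400)
    m=cv2.morphologyEx(m.astype(np.uint8),cv2.MORPH_OPEN,np.ones((3,3)));n,l,st,c=cv2.connectedComponentsWithStats(m)
    for i in range(1,n):
        if st[i,4]>60: q=W[l==i];print(name,st[i].tolist(),'mean',q.mean(0).round(1),'lo',np.percentile(q,3,axis=0).round(1),'hi',np.percentile(q,97,axis=0).round(1),'rgb',im[l==i].mean(0).round())
    return im,W,l
E
python3 -c "
from h import *
for n in ('top','scene','wrist'): findsmall(n)"
```

```text
scene [210, 213, 22, 17, 266] mean [ 443.5 -174.2    8.8] lo [ 415.2 -195.1    5.3] hi [ 469.8 -152.1   12.9] rgb [72. 39. 27.]
```

```bash
python3 -c "
from h import *
go((550,100,150,.05),(430,-150,210,.05))"
```

```text
t 53.30 at [552.2 184.9  39.8] yaw 0.050 w 0.2 gf 0.0 F [ 0.2  0.2 -0.4]
dp [-0.0064, 0.0847, -0.1102] spin -0.003
dp [-0.1387, 0.3284, -0.1702] spin -0.003
```

Call:
carry_out(plan=[{"dp": [0,0,-0.05],"spin": 0},{"dp": [0,0,-0.1],"spin": 0},{"dp": [-0.01,0.03,-0.14],"spin": 0},{"dp": [-0.03,0.07,-0.17],"spin": 0},{"dp": [-0.05,0.115,-0.17],"spin": 0},{"dp": [-0.07,0.16,-0.17],"spin": 0},{"dp": [-0.09,0.205,-0.17],"spin": 0},{"dp": [-0.11,0.25,-0.17],"spin": 0},{"dp": [-0.13,0.295,-0.17],"spin": 0},{"dp": [-0.1387,0.3284,-0.17],"spin": 0},{"dp": [-0.1387,0.3284,-0.17],"spin": 0},{"dp": [-0.1387,0.3284,-0.17],"spin": 0}], grip=1)

```text
time: 54.5
position: [429.1, -150.6, 209.0]
orientation: [1.0, 0.024, 0.001, 0.0]
force: [0.4, 0.8, -0.2]
grip_width: 85.3
grasp_force: 0.0
```

```bash
python3 -c "
from h import *
np.set_printoptions(precision=3,suppress=True)
go();cam=manip.camera_info('wrist');im,W,l=findsmall('wrist');cv2.imwrite('pics/w13.png',im[:,:,::-1])
i=np.bincount(l[l>0]).argmax();m=(l==i).astype(np.uint8);v,u=np.nonzero(m)
print(fit(cam,im,'small',(max(0,u.min()-8),max(0,v.min()-8),u.max()+8,v.max()+8),10,m))
m2=((abs(W[...,0]-443)<60)&(abs(W[...,1]+174)<45)&(W[...,2]>6.5)&(W[...,2]<14)&(im.max(2)<120)).astype(np.uint8);v,u=np.nonzero(m2);print(m2.sum())
q=W[m2>0];A=np.c_[q[:,:2]-q[:,:2].mean(0),np.ones(len(q))];print('plane',np.linalg.lstsq(A,q[:,2],rcond=None)[0],cv2.minAreaRect(q[:,:2].astype(np.float32)))
fan()"
```

```text
t 54.50 at [ 429.1 -150.6  209. ] yaw 0.048 w 85.3 gf 0.0 F [ 0.4  0.8 -0.2]
wrist [279, 149, 40, 48, 1715] mean [ 442.4 -172.3    9.4] lo [ 413.9 -194.6    8. ] hi [ 467.8 -149.4   10.7] rgb [69. 42. 31.]
(array([ 439.426, -172.462,    0.046]), np.float64(0.03436565551429405), 1723)
1771
plane [ 0.    -0.002  9.406] ((439.6978454589844, -182.94017028808594), (59.38083267211914, 69.6221694946289), 2.482116937637329)
large 2788 x [-71.1  21.5] y [-33.3  32.5] slope x -0.019 y -0.014 z [ 7.2 13.6 27. ] rect ang 87.9
medium 3140 x [-85.5 -22.2] y [-28.2  28.4] slope x 0.210 y -0.006 z [13.6 21.1 27.5] rect ang 0.0
small 85 x [-77.1  21.5] y [21.2 32.8] slope x -0.093 y 0.382 z [ 7.3 11.4 22.4] rect ang 6.1
```

The small lies flat at (439.5, −172.5), hard against the tray, so the finger on the tray side has no room. I'll grip it lengthwise, shift it 60 mm to the left and regrip.

```bash
python3 -c "
from h import *
go((439.5,-172.5,209,.046+np.pi/2),(439.5,-172.5,-21.5,.046+np.pi/2))"
```

```text
t 54.60 at [ 429.4 -149.3  208.8] yaw 0.051 w 85.2 gf 0.0 F [-0.5  0.5  0.7]
dp [0.0089, 0.0237, -0.0002] spin -14.957
dp [0.0089, 0.0237, 0.2303] spin -14.957
```

Call:
carry_out(plan=[{"dp": [0.0089,0.0237,0],"spin": -1.4},{"dp": [0.0089,0.0237,0],"spin": -2.8},{"dp": [0.0089,0.0237,0],"spin": -4.2},{"dp": [0.0089,0.0237,0.02],"spin": -5.6},{"dp": [0.0089,0.0237,0.04],"spin": -7},{"dp": [0.0089,0.0237,0.06],"spin": -8.4},{"dp": [0.0089,0.0237,0.08],"spin": -9.8},{"dp": [0.0089,0.0237,0.1],"spin": -11.2},{"dp": [0.0089,0.0237,0.12],"spin": -12.6},{"dp": [0.0089,0.0237,0.14],"spin": -14},{"dp": [0.0089,0.0237,0.16],"spin": -14.96},{"dp": [0.0089,0.0237,0.19],"spin": -14.96},{"dp": [0.0089,0.0237,0.215],"spin": -14.96},{"dp": [0.0089,0.0237,0.226],"spin": -14.96},{"dp": [0.0089,0.0237,0.2303],"spin": -14.96},{"dp": [0.0089,0.0237,0.2303],"spin": -14.96},{"dp": [0.0089,0.0237,0.2303],"spin": -14.96}])

```text
time: 56.3
position: [440.1, -173.4, -21.0]
orientation: [0.691, 0.723, 0.0, 0.001]
force: [-0.2, 0.1, -0.1]
grip_width: 85.4
grasp_force: 0.0
```

Call:
carry_out(plan=[{"dp": [0,0,0],"spin": 0},{"dp": [0,0,0],"spin": 0},{"dp": [0,0,0],"spin": 0},{"dp": [0,0,0],"spin": 0},{"dp": [0,0,0],"spin": 0},{"dp": [0,0,0],"spin": 0},{"dp": [0,0,0],"spin": 0}], grip=-1, grip_force=40)

```text
time: 57.0
position: [440.0, -173.5, -20.5]
orientation: [0.691, 0.723, 0.0, 0.001]
force: [-1.3, 1.6, 10.9]
grip_width: 57.3
grasp_force: 40.2
```

Call:
carry_out(plan=[{"dp": [0,0,-0.002],"spin": 0},{"dp": [0.01,0,-0.004],"spin": 0},{"dp": [0.03,0,-0.004],"spin": 0},{"dp": [0.05,0,-0.004],"spin": 0},{"dp": [0.06,0,-0.003],"spin": 0},{"dp": [0.06,0,-0.0005],"spin": 0},{"dp": [0.06,0,0],"spin": 0},{"dp": [0.06,0,0],"spin": 0}])

```text
time: 57.8
position: [436.1, -111.6, -20.6]
orientation: [0.691, 0.723, 0.001, -0.001]
force: [-4.5, 11.8, 24.5]
grip_width: 56.6
grasp_force: 47.9
```

Call:
carry_out(plan=[{"dp": [0,0,0],"spin": 0},{"dp": [0,0,0],"spin": 0},{"dp": [0,0,0],"spin": 0},{"dp": [0,0,0],"spin": 0},{"dp": [0,0,-0.03],"spin": 0},{"dp": [0,0,-0.08],"spin": 1.4},{"dp": [0,0,-0.13],"spin": 2.8},{"dp": [0,0,-0.18],"spin": 4.2},{"dp": [0,0,-0.2],"spin": 5.6},{"dp": [0,0,-0.2],"spin": 7},{"dp": [0,0,-0.2],"spin": 8.4},{"dp": [0,0,-0.2],"spin": 9.8},{"dp": [0,0,-0.2],"spin": 11.2},{"dp": [0,0,-0.2],"spin": 12.6},{"dp": [0,0,-0.2],"spin": 14},{"dp": [0,0,-0.2],"spin": 14.96},{"dp": [0,0,-0.2],"spin": 14.96},{"dp": [0,0,-0.2],"spin": 14.96}], grip=1)

```text
time: 59.6
position: [436.5, -113.4, 177.9]
orientation: [1.0, 0.026, -0.0, -0.0]
force: [-0.1, -0.3, 0.5]
grip_width: 85.3
grasp_force: 0.0
```

```bash
cat >> h.py <<'E'
def smallpose():
    cam=manip.camera_info('wrist');im,W,l=findsmall('wrist');i=np.bincount(l[l>0]).argmax();m=(l==i).astype(np.uint8);v,u=np.nonzero(m)
    r=fit(cam,im,'small',(max(0,u.min()-8),max(0,v.min()-8),u.max()+8,v.max()+8),10,m);print(r[0].round(3),r[1:]);return r[0]
E
python3 -c "
from h import *
q=smallpose();go((q[0],q[1],-19,q[2]))"
```

```text
wrist [258, 159, 44, 51, 1974] mean [ 440.5 -111.7    9.4] lo [ 412.1 -134.     8.1] hi [465.6 -88.8  10.8] rgb [75. 46. 35.]
[ 4.37385e+02 -1.11908e+02  4.80000e-02] (np.float64(0.036048707031638205), 1983)
t 59.65 at [ 436.5 -113.3  178. ] yaw 0.052 w 85.6 gf 0.0 F [-0.2 -0.1 -0.3]
dp [0.001, -0.0014, 0.197] spin 0.038
```

Call:
carry_out(plan=[{"dp": [0.001,-0.0014,0.05],"spin": 0.04},{"dp": [0.001,-0.0014,0.1],"spin": 0.04},{"dp": [0.001,-0.0014,0.15],"spin": 0.04},{"dp": [0.001,-0.0014,0.185],"spin": 0.04},{"dp": [0.001,-0.0014,0.1985],"spin": 0.04},{"dp": [0.001,-0.0014,0.1985],"spin": 0.04},{"dp": [0.001,-0.0014,0.1985],"spin": 0.04}])

```text
time: 60.35
position: [437.8, -112.0, -20.1]
orientation: [1.0, 0.023, 0.0, 0.0]
force: [0.1, 0.1, -0.4]
grip_width: 85.5
grasp_force: 0.0
```

Call:
carry_out(plan=[{"dp": [0,0,0],"spin": 0},{"dp": [0,0,0],"spin": 0},{"dp": [0,0,0],"spin": 0},{"dp": [0,0,0],"spin": 0},{"dp": [0,0,0],"spin": 0},{"dp": [0,0,0],"spin": 0},{"dp": [0,0,0],"spin": 0},{"dp": [0,0,0],"spin": 0}], grip=-1, grip_force=70)

```text
time: 61.15
position: [438.3, -112.2, -18.7]
orientation: [1.0, 0.023, 0.001, 0.001]
force: [-2.5, 1.4, 14.3]
grip_width: 46.4
grasp_force: 69.5
```

```bash
python3 -c "
from h import *
s,p,a=pose();z=p[2]
go((p[0],p[1],110,a),P(PRESS,7,0,110),P(PRESS,7,0,z+57))"
```

```text
t 61.15 at [ 438.3 -112.2  -18.7] yaw 0.046 w 46.4 gf 69.5 F [-2.5  1.4 14.3]
dp [0.0, 0.0, -0.1287] spin -0.000
dp [0.1274, -0.2913, -0.1287] spin -0.037
dp [0.1274, -0.2913, -0.057] spin -0.037
```

Call:
carry_out(plan=[{"dp": [0,0,-0.02],"spin": 0},{"dp": [0,0,-0.06],"spin": 0},{"dp": [0,0,-0.1],"spin": 0},{"dp": [0.015,-0.035,-0.128],"spin": 0},{"dp": [0.035,-0.08,-0.128],"spin": 0},{"dp": [0.055,-0.125,-0.128],"spin": 0},{"dp": [0.075,-0.17,-0.128],"spin": 0},{"dp": [0.095,-0.215,-0.128],"spin": 0},{"dp": [0.112,-0.255,-0.128],"spin": 0},{"dp": [0.122,-0.28,-0.128],"spin": -0.04},{"dp": [0.1274,-0.2913,-0.12],"spin": -0.04},{"dp": [0.1274,-0.2913,-0.09],"spin": -0.04},{"dp": [0.1274,-0.2913,-0.066],"spin": -0.04},{"dp": [0.1274,-0.2913,-0.059],"spin": -0.04},{"dp": [0.1274,-0.2913,-0.059],"spin": -0.04},{"dp": [0.1274,-0.2913,-0.059],"spin": -0.04}])

```text
time: 62.75
position: [552.1, 184.6, 39.6]
orientation: [1.0, 0.025, 0.001, -0.0]
force: [-0.7, 0.1, 0.2]
grip_width: 46.4
grasp_force: 71.7
```

```bash
python3 -c "
from h import *
presschk('small','w14.npz');go(P(PRESS,7,0,32),P(PRESS,15,8,32))"
```

```text
top 5156 z med 67.5 x max 35.4 y [-22.4  35.3]
edge angle in press -0.002
t 62.80 at [552.4 184.7  39.9] yaw 0.049 w 46.2 gf 71.7 F [ 0.4 -0.4  0.3]
dp [-0.0003, -0.0, 0.0079] spin -0.006
dp [0.0077, -0.008, 0.0079] spin -0.006
```

Call:
carry_out(plan=[{"dp": [0,0,0.004],"spin": 0},{"dp": [0.003,-0.003,0.0082],"spin": 0},{"dp": [0.006,-0.006,0.0082],"spin": 0},{"dp": [0.0072,-0.0072,0.0082],"spin": 0},{"dp": [0.0072,-0.0072,0.0082],"spin": 0},{"dp": [0.0072,-0.0072,0.0082],"spin": 0}])

```text
time: 63.4
position: [558.9, 192.5, 31.4]
orientation: [1.0, 0.025, 0.001, 0.0]
force: [-2.0, -1.4, 6.6]
grip_width: 45.9
grasp_force: 73.2
```

Call:
carry_out(plan=[{"dp": [0.001,0,0],"spin": 0},{"dp": [0.002,0,0],"spin": 0},{"dp": [0.0025,0,0],"spin": 0},{"dp": [0.0025,0,0],"spin": 0}])

```text
time: 63.8
position: [560.8, 192.9, 31.4]
orientation: [1.0, 0.025, 0.0, 0.0]
force: [-3.5, -0.3, 8.7]
grip_width: 46.1
grasp_force: 73.5
```

Call:
carry_out(plan=[{"dp": [0,-0.001,0],"spin": 0},{"dp": [0,-0.002,0],"spin": 0},{"dp": [0,-0.0025,0],"spin": 0},{"dp": [0,-0.0025,0],"spin": 0}])

```text
time: 64.2
position: [561.0, 193.3, 31.4]
orientation: [1.0, 0.025, 0.0, 0.002]
force: [-3.3, -8.9, 8.2]
grip_width: 46.2
grasp_force: 73.6
```

```bash
python3 -c "
from h import *
presschk('small','w15.npz');go(P(PRESS,15,8,32))"
```

```text
top 7768 z med 59.7 x max 44.5 y [-20.4  37. ]
edge angle in press 0.002
t 64.25 at [561.  193.3  31.4] yaw 0.050 w 46.3 gf 73.6 F [ -3.  -10.2   8.9]
dp [-0.0013, 0.0001, -0.0006] spin 0.004
```

Call:
carry_out(plan=[{"dp": [0.001,0,0],"spin": 0},{"dp": [0.002,0,0],"spin": 0},{"dp": [0.002,0,0],"spin": 0}])

```text
time: 64.55
position: [561.0, 193.3, 31.4]
orientation: [1.0, 0.025, -0.002, 0.002]
force: [-8.7, -9.8, 12.7]
grip_width: 46.1
grasp_force: 74.7
```

```bash
python3 -c "
from h import *
presschk('small','w15.npz');go(P(PRESS,117,0,290,np.pi/2),P(PRESS,117,0,212,np.pi/2))"
```

```text
top 7817 z med 59.7 x max 44.6 y [-20.4  37. ]
edge angle in press -0.004
t 64.60 at [561.  193.3  31.4] yaw 0.050 w 46.3 gf 74.7 F [-8.3 -9.9 13.8]
dp [0.1007, 0.0081, -0.2586] spin -14.995
dp [0.1007, 0.0081, -0.1806] spin -14.995
```

Flush against both fences. I'm releasing and going to the handle.

Call:
carry_out(plan=[{"dp": [-0.0005,0,-0.0005],"spin": 0},{"dp": [-0.0015,0.0015,-0.0015],"spin": 0},{"dp": [-0.0015,0.0015,-0.0015],"spin": 0},{"dp": [-0.0015,0.0015,-0.02],"spin": 0},{"dp": [-0.0015,0.0015,-0.07],"spin": 0},{"dp": [-0.0015,0.0015,-0.12],"spin": 0},{"dp": [0,0.0025,-0.17],"spin": -1},{"dp": [0.02,0.005,-0.22],"spin": -2.4},{"dp": [0.04,0.008,-0.26],"spin": -3.8},{"dp": [0.06,0.008,-0.262],"spin": -5.2},{"dp": [0.08,0.008,-0.262],"spin": -6.6},{"dp": [0.1007,0.008,-0.262],"spin": -8},{"dp": [0.1007,0.008,-0.262],"spin": -9.4},{"dp": [0.1007,0.008,-0.262],"spin": -10.8},{"dp": [0.1007,0.008,-0.262],"spin": -12.2},{"dp": [0.1007,0.008,-0.262],"spin": -13.6},{"dp": [0.1007,0.008,-0.262],"spin": -15},{"dp": [0.1007,0.008,-0.262],"spin": -15}], grip=1)

```text
time: 66.4
position: [663.7, 192.6, 292.1]
orientation: [0.689, 0.725, -0.0, -0.0]
force: [-0.1, -0.9, -0.3]
grip_width: 85.6
grasp_force: 0.0
```

Call:
carry_out(plan=[{"dp": [-0.002,0,0.04],"spin": 0},{"dp": [-0.002,0,0.07],"spin": 0},{"dp": [-0.002,0,0.08],"spin": 0},{"dp": [-0.002,0,0.08],"spin": 0},{"dp": [-0.002,0,0.08],"spin": 0}])

```text
time: 66.9
position: [664.5, 190.6, 214.1]
orientation: [0.69, 0.724, 0.001, 0.001]
force: [0.1, -0.2, 0.5]
grip_width: 85.7
grasp_force: 0.0
```

Call:
carry_out(plan=[{"dp": [0,0,0],"spin": 0},{"dp": [0,0,0],"spin": 0},{"dp": [0,0,0],"spin": 0},{"dp": [0,0,0],"spin": 0},{"dp": [0,0,0],"spin": 0},{"dp": [0,0,0],"spin": 0},{"dp": [0,0,0],"spin": 0},{"dp": [0,0,0],"spin": 0}], grip=-1, grip_force=50)

```text
time: 67.7
position: [663.8, 190.3, 212.7]
orientation: [0.689, 0.725, 0.0, 0.0]
force: [-0.8, 0.5, 2.7]
grip_width: 12.1
grasp_force: 48.7
```

```bash
python3 -c "
from h import *
go();arc()"
```

```text
t 67.70 at [663.8 190.3 212.7] yaw 1.621 w 12.1 gf 48.7 F [-0.8  0.5  2.7]
press x 118.9 theta 1.607
{"dp": [0, -0.0185, -0.0019], "spin": 0}, {"dp": [0, -0.0370, -0.0020], "spin": 0}, {"dp": [0, -0.0555, -0.0003], "spin": 0}, {"dp": [0, -0.0738, 0.0032], "spin": 0}, {"dp": [0, -0.0916, 0.0084], "spin": 0}, {"dp": [0, -0.1088, 0.0153], "spin": 0}, {"dp": [0, -0.1253, 0.0239], "spin": 0}, {"dp": [0, -0.1409, 0.0340], "spin": 0}, {"dp": [0, -0.1554, 0.0456], "spin": 0}, {"dp": [0, -0.1687, 0.0586], "spin": 0}, {"dp": [0, -0.1807, 0.0727], "spin": 0}, {"dp": [0, -0.1913, 0.0880], "spin": 0}, {"dp": [0, -0.2003, 0.1042], "spin": 0}, {"dp": [0, -0.2077, 0.1213], "spin": 0}, {"dp": [0, -0.2135, 0.1389], "spin": 0}, {"dp": [0, -0.2153, 0.1464], "spin": 0}, {"dp": [0, -0.2169, 0.1538], "spin": 0}, {"dp": [0, -0.2179, 0.1595], "spin": 0}, {"dp": [0, -0.2185, 0.1642], "spin": 0}, {"dp": [0, -0.2189, 0.1671], "spin": 0},
```

Call:
carry_out(plan=[{"dp": [0,-0.0185,-0.0019],"spin": 0},{"dp": [0,-0.037,-0.002],"spin": 0},{"dp": [0,-0.0555,-0.0003],"spin": 0},{"dp": [0,-0.0737,0.0032],"spin": 0},{"dp": [0,-0.0915,0.0085],"spin": 0},{"dp": [0,-0.1087,0.0154],"spin": 0},{"dp": [0,-0.1252,0.024],"spin": 0},{"dp": [0,-0.1407,0.0341],"spin": 0},{"dp": [0,-0.1552,0.0457],"spin": 0},{"dp": [0,-0.1685,0.0587],"spin": 0},{"dp": [0,-0.1805,0.0728],"spin": 0},{"dp": [0,-0.191,0.0881],"spin": 0},{"dp": [0,-0.2,0.1043],"spin": 0},{"dp": [0,-0.2074,0.1213],"spin": 0},{"dp": [0,-0.2132,0.139],"spin": 0},{"dp": [0,-0.215,0.1464],"spin": 0},{"dp": [0,-0.2166,0.1539],"spin": 0},{"dp": [0,-0.2176,0.1595],"spin": 0},{"dp": [0,-0.2182,0.1643],"spin": 0},{"dp": [0,-0.2186,0.1671],"spin": 0}])

```text
time: 69.7
position: [445.7, 179.1, 45.2]
orientation: [0.689, 0.725, 0.0, 0.0]
force: [4.3, -4.9, 0.7]
grip_width: 12.0
grasp_force: 58.3
```

Call:
carry_out(plan=[{"dp": [0,0,0.002],"spin": 0},{"dp": [0,0,0.004],"spin": 0},{"dp": [0,0,0.0055],"spin": 0},{"dp": [0,0,0.0055],"spin": 0}])

```text
time: 70.1
position: [445.3, 179.1, 41.2]
orientation: [0.689, 0.725, -0.0, 0.0]
force: [-4.0, -6.5, 18.5]
grip_width: 12.0
grasp_force: 60.1
```

Call:
carry_out(plan=[{"dp": [0,0,0.0005],"spin": 0},{"dp": [0,0,0.0005],"spin": 0},{"dp": [0,0,0.0005],"spin": 0},{"dp": [0,0,0.0005],"spin": 0},{"dp": [0,0,0.0005],"spin": 0},{"dp": [0,0,0.0005],"spin": 0},{"dp": [0,0,0.0005],"spin": 0},{"dp": [0,0,0.0005],"spin": 0},{"dp": [0,0,0],"spin": 0},{"dp": [0,0,-0.001],"spin": 0}])

```text
time: 71.1
position: [445.2, 179.1, 41.3]
orientation: [0.689, 0.725, -0.0, 0.0]
force: [2.5, -6.1, -0.5]
grip_width: 12.0
grasp_force: 58.3
```

Call:
carry_out(plan=[{"dp": [0,0.001,-0.0076],"spin": 0},{"dp": [0,0.0031,-0.0189],"spin": 0},{"dp": [0,0.0082,-0.0373],"spin": 0},{"dp": [0,0.015,-0.0552],"spin": 0},{"dp": [0,0.0236,-0.0723],"spin": 0},{"dp": [0,0.0338,-0.0884],"spin": 0},{"dp": [0,0.0456,-0.1034],"spin": 0},{"dp": [0,0.0589,-0.1172],"spin": 0},{"dp": [0,0.0734,-0.1296],"spin": 0},{"dp": [0,0.0891,-0.1405],"spin": 0},{"dp": [0,0.1059,-0.1498],"spin": 0},{"dp": [0,0.1234,-0.1573],"spin": 0},{"dp": [0,0.1417,-0.1631],"spin": 0},{"dp": [0,0.1604,-0.167],"spin": 0},{"dp": [0,0.1794,-0.169],"spin": 0},{"dp": [0,0.1985,-0.1691],"spin": 0},{"dp": [0,0.2175,-0.1673],"spin": 0},{"dp": [0,0.2175,-0.1673],"spin": 0}])

```text
time: 72.9
position: [664.2, 190.8, 208.4]
orientation: [0.689, 0.724, 0.001, 0.0]
force: [3.7, -1.6, 5.0]
grip_width: 12.1
grasp_force: 58.9
```

Call:
carry_out(plan=[{"dp": [0,0,0],"spin": 0},{"dp": [0,0,0],"spin": 0},{"dp": [0,0,0],"spin": 0},{"dp": [0,0,0],"spin": 0},{"dp": [0,0,-0.03],"spin": 0},{"dp": [0,0,-0.06],"spin": 0},{"dp": [0,0,-0.08],"spin": 0},{"dp": [0,-0.02,-0.08],"spin": 0},{"dp": [0,-0.02,-0.08],"spin": 0}], grip=1)

```text
time: 73.8
position: [641.3, 189.6, 289.3]
orientation: [0.689, 0.725, 0.0, 0.0]
force: [-0.7, 0.7, -0.8]
grip_width: 85.5
grasp_force: 0.0
```

```bash
python3 -c "
from h import *
go(P(PRESS,14.5,8,290,0),P(PRESS,14.5,8,31.5,0))"
```

```text
t 73.80 at [641.3 189.6 289.3] yaw 1.621 w 85.5 gf 0.0 F [-0.7  0.7 -0.8]
dp [0.0077, -0.0818, -0.0007] spin 15.006
dp [0.0077, -0.0818, 0.2578] spin 15.006
```

Call:
carry_out(plan=[{"dp": [0,-0.03,0],"spin": 1.4},{"dp": [0,-0.06,0],"spin": 2.8},{"dp": [0.0077,-0.0818,0],"spin": 4.2},{"dp": [0.0077,-0.0818,0],"spin": 5.6},{"dp": [0.0077,-0.0818,0.02],"spin": 7},{"dp": [0.0077,-0.0818,0.04],"spin": 8.4},{"dp": [0.0077,-0.0818,0.06],"spin": 9.8},{"dp": [0.0077,-0.0818,0.08],"spin": 11.2},{"dp": [0.0077,-0.0818,0.1],"spin": 12.6},{"dp": [0.0077,-0.0818,0.13],"spin": 14},{"dp": [0.0077,-0.0818,0.17],"spin": 15},{"dp": [0.0077,-0.0818,0.21],"spin": 15},{"dp": [0.0077,-0.0818,0.245],"spin": 15},{"dp": [0.0077,-0.0818,0.256],"spin": 15},{"dp": [0.0077,-0.0818,0.258],"spin": 15},{"dp": [0.0077,-0.0818,0.258],"spin": 15},{"dp": [0.0077,-0.0818,0.258],"spin": 15}])

```text
time: 75.5
position: [562.0, 193.2, 32.0]
orientation: [1.0, 0.025, 0.002, -0.0]
force: [0.8, 0.4, -0.7]
grip_width: 85.7
grasp_force: 0.0
```

Call:
carry_out(plan=[{"dp": [0,0,0],"spin": 0},{"dp": [0,0,0],"spin": 0},{"dp": [0,0,0],"spin": 0},{"dp": [0,0,0],"spin": 0},{"dp": [0,0,0],"spin": 0},{"dp": [0,0,0],"spin": 0},{"dp": [0,0,0],"spin": 0},{"dp": [0,0,0],"spin": 0}], grip=-1, grip_force=70)

```text
time: 76.3
position: [561.1, 193.0, 31.7]
orientation: [1.0, 0.025, 0.001, -0.0]
force: [-2.5, 0.0, 8.0]
grip_width: 46.0
grasp_force: 70.2
```

```bash
python3 -c "
from h import *
L=(607.6,-271.8,.056)
go((*pose()[1][:2],120,.05),P(L,-98,0,120),P(L,-98,0,10))"
```

```text
t 76.30 at [561.1 193.   31.7] yaw 0.050 w 46.0 gf 70.2 F [-2.5  0.   8. ]
dp [0.0, 0.0, -0.0883] spin 0.001
dp [-0.0749, 0.4671, -0.0883] spin -0.056
dp [-0.0749, 0.4671, 0.0217] spin -0.056
```

Call:
carry_out(plan=[{"dp": [0,0.001,-0.02],"spin": 0},{"dp": [0,0.001,-0.06],"spin": 0},{"dp": [-0.004,0.02,-0.09],"spin": 0},{"dp": [-0.011,0.065,-0.09],"spin": 0},{"dp": [-0.018,0.11,-0.09],"spin": 0},{"dp": [-0.025,0.155,-0.09],"spin": 0},{"dp": [-0.032,0.2,-0.09],"spin": 0},{"dp": [-0.039,0.245,-0.09],"spin": 0},{"dp": [-0.046,0.29,-0.09],"spin": 0},{"dp": [-0.053,0.335,-0.09],"spin": 0},{"dp": [-0.06,0.38,-0.09],"spin": 0},{"dp": [-0.067,0.42,-0.09],"spin": -0.06},{"dp": [-0.072,0.45,-0.08],"spin": -0.06},{"dp": [-0.0749,0.467,-0.05],"spin": -0.06},{"dp": [-0.0749,0.467,-0.01],"spin": -0.06},{"dp": [-0.0749,0.467,0.01],"spin": -0.06},{"dp": [-0.0749,0.467,0.015],"spin": -0.06},{"dp": [-0.0749,0.467,0.015],"spin": -0.06}])

```text
time: 78.1
position: [509.0, -277.2, 15.0]
orientation: [1.0, 0.028, -0.0, -0.0]
force: [0.1, 0.3, -0.7]
grip_width: 45.5
grasp_force: 71.6
```

```bash
python3 -c "
from h import *
np.set_printoptions(precision=1,suppress=True)
im,W,p,a=cloud('wrist');np.savez('w16.npz',p=im,W=W)
go()
L=(607.6,-271.8,.056);c,n=np.cos(.056),np.sin(.056);X=np.stack([c*(W[...,0]-L[0])+n*(W[...,1]-L[1]),-n*(W[...,0]-L[0])+c*(W[...,1]-L[1]),W[...,2]],-1)
g=im.astype(int)
m=(abs(X[...,1])<27)&(X[...,0]>-96)&(X[...,0]<-55)&(X[...,2]>30)&(X[...,2]<52);q=X[m];print('small',len(q),np.percentile(q,[1,50,99],axis=0))
m=(g[...,0]-g[...,1]>45)&(g[...,1]<70)&(abs(X[...,1])<40)&(X[...,0]>-70)&(X[...,0]<-10);q=X[m];print('medium',len(q),np.percentile(q,[1,50,99],axis=0))
"
```

```text
t 78.15 at [ 509.7 -277.6   16. ] yaw 0.057 w 45.6 gf 71.6 F [-0.6  0.  -0.1]
small 5353 [[-95.6 -24.5  33.6]
 [-81.4  -0.1  42.4]
 [-70.   24.9  50.1]]
medium 9718 [[-69.4 -28.6  16.6]
 [-42.7  -0.7  22.6]
 [-21.2  27.5  27.6]]
```

Call:
carry_out(plan=[{"dp": [0,0,0.008],"spin": 0},{"dp": [0,0,0.013],"spin": 0},{"dp": [0,0,0.0165],"spin": 0},{"dp": [0,0,0.0165],"spin": 0},{"dp": [0,0,0.0165],"spin": 0}])

```text
time: 78.65
position: [509.2, -277.3, -1.2]
orientation: [1.0, 0.028, 0.0, 0.0]
force: [-1.2, 0.4, 0.9]
grip_width: 45.8
grasp_force: 71.9
```

Call:
carry_out(plan=[{"dp": [0,0,0],"spin": 0},{"dp": [0,0,0],"spin": 0},{"dp": [0,0,0],"spin": 0},{"dp": [0,0,0],"spin": 0},{"dp": [0,0,0],"spin": 0},{"dp": [0,0,-0.02],"spin": 0},{"dp": [0,0,-0.06],"spin": 0},{"dp": [0,0,-0.1],"spin": 0},{"dp": [0,0,-0.14],"spin": 0},{"dp": [0,0,-0.18],"spin": 0},{"dp": [0,0,-0.21],"spin": 0},{"dp": [-0.02,-0.04,-0.21],"spin": 0},{"dp": [-0.04,-0.08,-0.21],"spin": 0},{"dp": [-0.04,-0.08,-0.21],"spin": 0},{"dp": [-0.04,-0.08,-0.21],"spin": 0}], grip=1)

```text
time: 80.15
position: [464.6, -199.2, 209.2]
orientation: [1.0, 0.029, 0.0, 0.0]
force: [0.9, -0.3, -0.3]
grip_width: 85.4
grasp_force: 0.0
```

```bash
python3 -c "
from h import *
go();im=fan()
im,W,p,a=cloud('scene')
m=(W[...,2]>225)&(abs(W[...,0]-650)<60)&(abs(W[...,1]-184)<75)&(W[...,2]<270)&(im.max(2)<90);q=W[m];print('bar',len(q),np.percentile(q,[2,50,98],axis=0).round(1))
o=np.load('scene0.npz')['p'];d=np.abs(im.astype(int)-o).max(2)>60
n,l,st,c=cv2.connectedComponentsWithStats(cv2.morphologyEx(d.astype(np.uint8),cv2.MORPH_OPEN,np.ones((3,3))))
print([s.tolist() for s in st[1:] if s[4]>40])"
```

```text
t 80.15 at [ 464.6 -199.2  209.2] yaw 0.057 w 85.4 gf 0.0 F [ 0.9 -0.3 -0.3]
large 3756 x [-127.4   38.7] y [-33.1  32.4] slope x -0.026 y -0.003 z [ 9.7 13.6 24.2] rect ang 83.9
medium 2405 x [-70.8 -21.5] y [-28.7  27.8] slope x 0.202 y -0.005 z [16.2 22.  27.7] rect ang 0.0
small 1848 x [-128.8  -39.9] y [-24.5  28.6] slope x 0.206 y -0.024 z [13.5 21.4 27.6] rect ang 5.3
bar 265 [[658.8 123.2 247. ]
 [668.  186.3 254.4]
 [674.1 251.5 258.4]]
[[28, 0, 15, 8, 60], [157, 0, 10, 12, 81], [202, 2, 15, 41, 278], [0, 5, 23, 51, 855], [249, 6, 30, 11, 150], [252, 13, 26, 40, 845], [144, 14, 9, 16, 102], [155, 16, 46, 46, 1303], [219, 20, 16, 18, 209], [220, 39, 50, 25, 704], [197, 55, 16, 13, 132], [228, 55, 59, 58, 1507], [168, 64, 17, 21, 241], [0, 68, 48, 48, 771], [4, 81, 14, 4, 50], [166, 82, 65, 87, 2290], [15, 134, 12, 11, 88], [354, 135, 60, 64, 1001], [227, 136, 37, 13, 356], [273, 146, 16, 11, 81], [117, 149, 105, 52, 1883], [293, 154, 6, 11, 61], [400, 164, 8, 24, 112], [383, 182, 16, 17, 171], [54, 192, 62, 42, 1173], [253, 194, 18, 19, 239], [376, 199, 14, 9, 46], [256, 216, 30, 23, 460], [182, 227, 48, 52, 1256], [280, 241, 25, 25, 468]]
```

```bash
python3 -c "
from workcell import manip
print(manip.finish_job())"
```

```text
the job is handed in; nothing more can be done
None
```

All three lifts were marked largest first and laid as an overlapping fan in the tray, the press stands open, and the job is handed in at about 80 s. The judge's result was not shown. The small lift slipped from the gripper once on the way to the press and was picked up again before marking. I did not measure the bystanders' final positions.

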